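# Clamp a glued boat hull in the swing-arm screw press

## Task

The model boat's hull has just been glued up from three layers and lies between the brass dowels of the small screw press. Swing the press arm over it until it meets its stop, then screw the black knob down clockwise, regripping as often as needed, to the end of its travel, so that the sprung foot clamps the hull firmly. Let go with the hull still lying between its dowels, and leave the glue bottle, the white-lidded jar and the roll of tape where they are.

Things in the scene. Friction and masses are not known exactly. Their poses are not given: they have to be found in the camera images.
- press: Small grey bench press, fixed. Base 190 x 172 mm; on it a cork bed 64 x 150 mm, top 20 mm above the desk, with four brass dowels (tops 36 mm up). Origin on the desk under the bed's middle; x points to the pivot column (100 mm off), y along the bed. An upright stop post with rubber sleeve (58 mm along x, -21.5 mm along y, 114 mm tall) stops the arm over the bed. Highest fixed part: nut on the column, 120 mm.
- press_arm (a joint): Swing of the grey arm about the upright column, rad. 0: against the stop post, spindle over the bed's middle; grows as the arm swings aside to the press's +y (limit 1.5), so closing turns it anticlockwise seen from above. Arm 92 to 116 mm above the desk, 26 mm wide (36 mm at the spindle). It stays where left; about 1.5 N at the spindle moves it, so it can be led by the knob.
- column_pivot (a point): Point on the vertical axis of the column about which the arm swings, at the arm's underside (92 mm up). The spindle stands 100 mm from this axis.
- knob_grip (a point): Centre of the knob (on the spindle's axis, half-way up). The knob is a black knurled upright cylinder, 40 mm in diameter, 26 mm high, on a threaded spindle at the arm's end, 100 mm from the column's axis; grip it across its diameter from above. At least 14 mm of free thread between knob and arm, even when screwed down.
- knob (a joint): Turning of the knob relative to the arm, rad; grows clockwise seen from above, which lowers knob and foot by 8 mm a turn (1.27 mm a rad). Travel from -1.5 to a stop at 12.2; light friction (0.04 N m), stays where left. With the arm over the hull the foot meets the deck at about 8.6; from there its spring gives about 6 N a rad, about 22 N at the stop.
- foot: Round cork-faced foot, 38 mm in diameter, under the spindle, with a coil spring above it; it does not turn with the knob. Its origin is not at the foot: see foot_face.
- foot_face (a point): Centre of the foot's underside; 55 mm above the desk when knob is 0.
- hull: Loose wooden boat hull blank of three glued layers, 135 mm long, 42 mm wide, 24 mm high, flat deck on top, lying on the bed along the press's y between the dowels. Origin at its underside below the middle of the deck; y points to the bow.
- glue_bottle: White glue bottle with a red nozzle, 38 x 130 mm, standing to the right. Origin at its underside.
- rinse_jar: Glass jar with a white lid, 69 x 129 mm, standing farther back. Origin at its underside.
- masking_tape: Roll of masking tape, 104 x 25 mm, lying to the left. Origin at its underside. Behind it, low over the desk, hangs a fixed black magnifier lamp to keep clear of (head about x 0.53 to 0.85, y 0.03 to 0.43, z 0.10 to 0.32 m; its support arm runs at x 0.74 to 0.80, over z 0.32 m, to y -0.35).
There are look-alikes about, which are no part of the job. Of the things that look like the hull, the larger one is meant.

How it is judged:
By the outcome, as a careful person would: the job done as asked, in the order asked, and still so for the second after the job is handed in, with the robot touching nothing.
It also fails if it takes over 72 s, if anything falls off the work surface, if the arm or the gripper's body presses on something with over 40 N, if the wrist force passes 120 N, or if a joint passes its speed limit or range.

## Robot

A 6-joint arm with a two-finger parallel gripper is mounted at the origin on a cart in front of the work surface, level with it; the furniture and walls round the work are solid. World frame = base frame: x ahead of the robot, y to its left, z up, the work surface at z = 0. Lengths are in m, angles in degrees, forces in N, time in s.
With the tool pointing down it reaches from about 0.25 to 0.725 m from the base axis. Payload 9.7 kg.
Tool frame: the origin (TCP) lies midway between the tips of the shut fingers; the grasp point (between the pads) lies 19 mm behind it; z points along the fingers, y is the direction in which the jaws open and shut (so a half turn about z gives the same grasp; the last joint's range is limited). The gripper opens to 85 mm and grips with 20 to 120 N. Pads are 22 mm wide; open, the fingers measure 114 mm over their backs; the gripper's body (76 mm by 85 mm) begins 54 mm behind the grasp point. The pads swing forward as they close: fully open they stand 13 mm farther back than shut.
Start: joints at [69.557, 4.979, 10.078, 95.1, 0, 90], TCP at [0.192, 0.515, 0.231] pointing down, gripper open.
Joint ranges: [-179.16, 179.16], [-48.56, 103.87], [-65.8, 70.77], [-126.05, 130.52], [-82.76, 87.17], [-180, 180]. Speed limits (degrees/s): [127.2, 127.2, 147.25, 180, 180, 180].

## Interface

Orientations are given as [roll, pitch, yaw] about the fixed x, y, z axes, in that order (R = Rz(yaw) Ry(pitch) Rx(roll)).
In Python, from workcell import get_obs, camera, get_calibration, job_done gives the robot as it stands.
- The arm moves only by the tool play_rows, never from a script. Its argument "commands" is text: rows parted by semicolons, each of 5 numbers parted by spaces: the opening, from 0 (shut) to 1 (fully open), then the shift along the world's x, y, z in mm, then the turn about the world's z in degrees. A call has 1 to 10 rows; each row is the pose to reach, as a shift and turn from the pose commanded when the call began; what a row does not reach only later rows make up. A row lasts 1/12 s, in which the tool goes at most 41.7 mm and 7.16 degrees, less where a joint would pass 70% of its speed; a pose out of reach is approached as far as the arm can. A call with a gripper value outside its range is refused whole. The fingers move at their own pace and stop on an object; "force" is the grip in N (left out, the last holds). Time passes only in rows, so rows that repeat a pose let the fingers close. It gives the time, the measured TCP pose, the force and the opening at its end, in the units of the state.
- get_obs(): the state, without advancing time (a new reading comes with each control period).
- camera(name): name is "scene" or "side" or "wrist"; returns the picture (384x512x3 uint8, red, green, blue); there is no depth.
- get_calibration(name): a dict with "fx", "fy", "cx", "cy" (pixels), "eye" and "attitude" of the camera in the world; the wrist camera has in their place "mount" (4x4, takes a point from camera to tool coordinates, whose origin is the TCP and whose axes are the flange's). Camera axes: x right, y down, z forward; pixel columns grow to the right and rows downward; lengths in m; the calibration is good to about 2 mm. A picture is of the moment at which its call begins: read the wrist's pose just before it. get_calibration takes no time and is no camera call.
- job_done(): hands the job in, once; it reports no verdict.
The state is a dict: "time": time; "q": joint angles; "qd": joint speeds; "joint_efforts": joint torques, N m; "ee_pos": TCP position; "tcp_rot": TCP orientation; "wrist_force": force on the tool from outside, world axes, zero at the start; "torque": the same for the moment, N m; "opening": finger opening in m.
Only numpy, scipy, OpenCV 4.12 (cv2) and the standard library are available. Lean on these libraries where they do the work, as an engineer would, in place of code of your own. Each camera call takes 0.05 s, during which the arm holds its last target.

## Working session

There is one attempt and no reset: what is moved stays moved. The work goes in short steps, Python scripts to look and compute and a tool call to move; the robot and the scene stay as the last step left them, time stands still between calls to the robot, and variables do not carry over. Pictures are saved under pics/ and viewed, and the job is handed in when it is done.

Besides the shell and the picture viewer there is one more tool, called in YAML: its name, and indented under it one key for each argument. play_rows: Moves the arm, as the interface text tells. Its arguments: {"type":"object","properties":{"commands":{"type":"string"},"force":{"type":"number"}},"required":["commands"]}

```bash
ls; mkdir -p pics; python3 - <<'E'
from workcell import *
import cv2
o=get_obs();print(o)
for n in("scene","side","wrist"):
    c=get_calibration(n);print(n,c)
    cv2.imwrite(f"pics/{n}0.png",cv2.cvtColor(camera(n),cv2.COLOR_RGB2BGR))
E
```

```text
pics
{'time': 0.0, 'q': array([ 6.95558444e+01,  5.01190057e+00,  1.00337541e+01,  9.50988347e+01,
       -1.53992224e-03,  8.99989235e+01]), 'qd': array([ 0.01557934, -0.00289367, -0.07148488, -0.05434398, -0.10524354,
        0.02551697]), 'joint_efforts': array([ 9.76389892e-04, -5.20379984e+01,  4.64811516e+01,  1.61073374e-02,
        9.22703816e-05, -6.68681579e-06]), 'ee_pos': array([0.19203965, 0.51514157, 0.23056911]), 'tcp_rot': array([-1.79923019e+02,  1.53847446e-03,  1.59556923e+02]), 'wrist_force': array([0.22499715, 0.05872115, 0.3712194 ]), 'torque': array([ 0.00277006, -0.01399478,  0.02709632]), 'opening': 0.08534498380855114}
scene {'fx': 381.6270052011323, 'fy': 381.6270052011323, 'cx': 257.8210561393012, 'cy': 192.45601010657003, 'eye': array([ 0.06589857, -0.46137492,  0.83572378]), 'attitude': array([-137.95640909,   -0.78477236,  -51.38852188])}
side {'fx': 481.4764479286001, 'fy': 481.4764479286001, 'cx': 252.91894023286454, 'cy': 191.3588894625832, 'eye': array([-0.00985251, -1.24792664,  1.11773502]), 'attitude': array([-126.2357461 ,    1.0653226 ,  -28.15688586])}
wrist {'fx': 333.10748875284224, 'fy': 333.10748875284224, 'cx': 258.56429606601216, 'cy': 191.20665482099847, 'mount': array([[ 1.12719576e-03, -9.44552377e-01, -3.28358854e-01,
         8.39699733e-02],
       [ 9.99999072e-01,  1.31605755e-03, -3.52938793e-04,
        -3.19635682e-06],
       [ 7.65508325e-04, -3.28358151e-01,  9.44552984e-01,
        -1.43156278e-01],
       [ 0.00000000e+00,  0.00000000e+00,  0.00000000e+00,
         1.00000000e+00]])}
```

View pics/scene0.png

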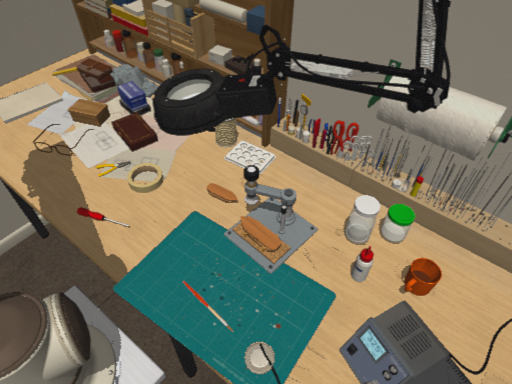

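View pics/side0.png

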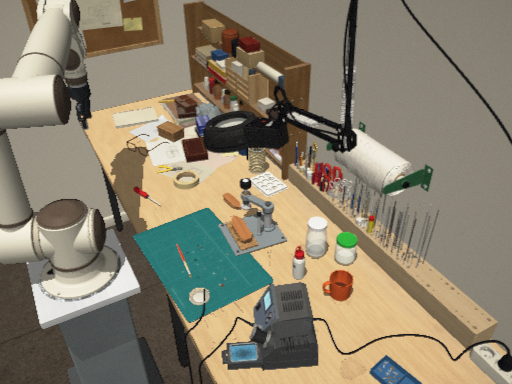

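View pics/wrist0.png

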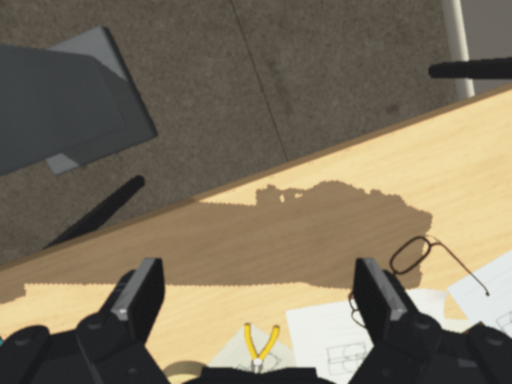

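```bash
python3 - <<'E'
import cv2
a=cv2.imread("pics/scene0.png")[150:280,190:330];cv2.imwrite("pics/sc.png",cv2.resize(a,None,fx=5.5,fy=4.6*5.5/4.6*0.82,interpolation=3) if 0 else cv2.resize(a,None,fx=4.5,fy=4.5,interpolation=3))
a=cv2.imread("pics/side0.png")[165:260,210:300];cv2.imwrite("pics/si.png",cv2.resize(a,None,fx=6,fy=6,interpolation=3))
E
```

```text
(no output)
```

View pics/sc.png

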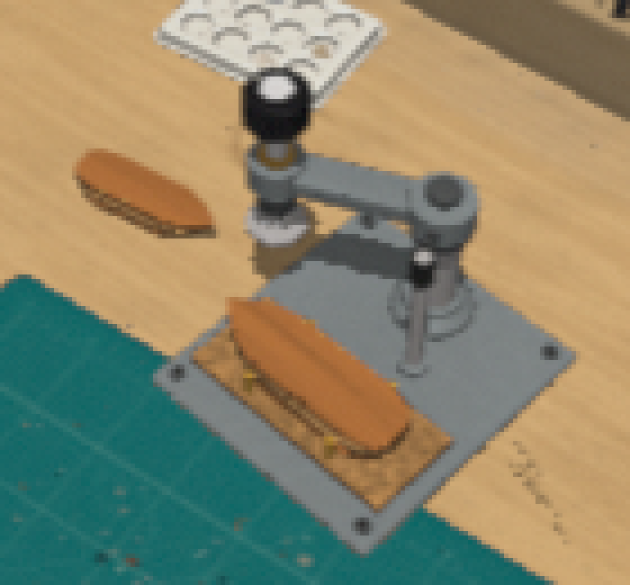

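View pics/si.png

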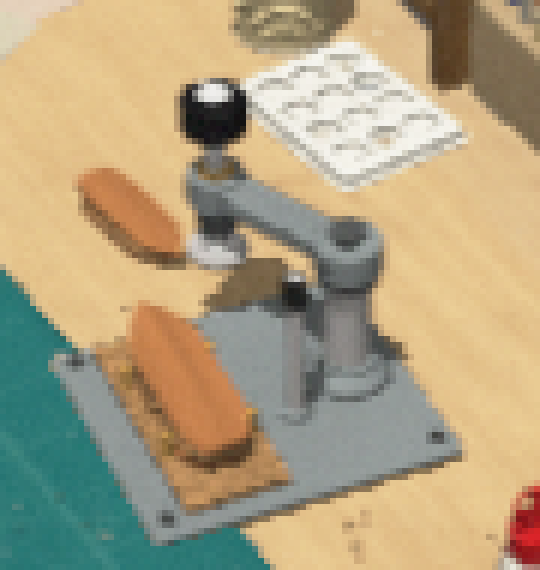

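```bash
cat > h.py <<'E'
import numpy as np
from scipy.spatial.transform import Rotation as R
from workcell import *
def cam(n,o=None):
    c=get_calibration(n)
    if n=="wrist":
        T=np.eye(4);T[:3,:3]=R.from_euler('xyz',o['tcp_rot'],degrees=True).as_matrix();T[:3,3]=o['ee_pos']
        M=T@c['mount'];return c,M[:3,:3],M[:3,3]
    return c,R.from_euler('xyz',c['attitude'],degrees=True).as_matrix(),c['eye']
def proj(C,p):
    c,A,e=C;q=(np.atleast_2d(p)-e)@A
    return np.c_[c['fx']*q[:,0]/q[:,2]+c['cx'],c['fy']*q[:,1]/q[:,2]+c['cy']]
E
python3 - <<'E'
from h import *
from scipy.optimize import least_squares
S=cam("scene");D=cam("side")
P=np.array([[58,-21.5,114],[100,0,120],[-32,75,20],[-32,-75,20],[32,-75,20]])/1e3
uS=np.array([[284,207.1],[288.9,191.8],[232.7,229.3],[274.9,262.7],[290.4,247.3],[251.6,169.6]])
uD=np.array([[259.2,212.5],[268.7,203.7],[225.3,222.5],[240.8,249.7],[258.7,245],[245.5,180.3]])
def pts(v):
    x,y,yaw,a,h=v
    k=np.array([.1-.1*np.cos(a),.1*np.sin(a),h])
    Q=np.vstack([P,k]);c,s=np.cos(yaw),np.sin(yaw)
    return np.c_[x+c*Q[:,0]-s*Q[:,1],y+s*Q[:,0]+c*Q[:,1],Q[:,2]]
f=lambda v:np.r_[(proj(S,pts(v))-uS).ravel(),(proj(D,pts(v))-uD).ravel()]
r=least_squares(f,[.5,-.1,0,1,.16])
print(r.x,np.degrees(r.x[2:4]));print(r.fun.reshape(-1,2).round(1));print(pts(r.x).round(3))
E
```

```text
[ 0.5286944  -0.116809   -0.09330111  1.09445452  0.17076391] [-5.34575991 62.70762514]
[[ 0.4 -0.1]
 [ 0.2  0. ]
 [-0.5 -0.6]
 [-0.8  0.3]
 [ 0.6  0.2]
 [-0.2 -0.4]
 [ 0.2 -0.7]
 [-0.5 -0.1]
 [ 0.2  1. ]
 [ 0.3  0.5]
 [ 0.2 -0.2]
 [-0.1  0.5]]
[[ 0.584 -0.144  0.114]
 [ 0.628 -0.126  0.12 ]
 [ 0.504 -0.039  0.02 ]
 [ 0.49  -0.189  0.02 ]
 [ 0.554 -0.194  0.02 ]
 [ 0.591 -0.033  0.171]]
```

play_rows:
  commands: "1 10 -38 0 7;1 20 -76 0 14;1 30 -114 0 21;1 40 -152 0 28;1 50 -190 0 35;1 60 -228 0 42;1 70 -266 0 49;1 80 -304 0 56"
  force: 60

```text
time: 0.82
ee_pos: [0.2686, 0.2245, 0.2313]
tcp_rot: [-180.0, 0.0, -147.6]
wrist_force: [0.9, 0.1, 0.8]
opening: 0.0854
```

```bash
python3 -c "
from workcell import *
o=get_obs();print(o['q'],o['ee_pos'],o['tcp_rot'])"
```

```text
[ 3.98951307e+01 -2.21050968e+01 -1.37170591e+01  9.83680919e+01
 -5.06073040e-03  7.46359911e+00] [0.26857922 0.22449549 0.2313152 ] [-1.79997573e+02  2.04341790e-02 -1.47568469e+02]
```

play_rows:
  commands: "1 14 -32 2 7;1 28 -64 4 14;1 42 -96 6 21;1 56 -128 8 28;1 70 -160 8 35;1 84 -192 8 42;1 98 -224 8 49;1 112 -255 8 54;1 112 -255 8 54;1 112 -255 8 54"

```text
time: 1.65
ee_pos: [0.3817, -0.0321, 0.2387]
tcp_rot: [180.0, -0.1, -93.7]
wrist_force: [0.2, 0.7, -0.8]
opening: 0.0856
```

```bash
cat > snap.py <<'E'
import sys,cv2
from h import *
o=get_obs();print(o['time'],o['q'].round(1),o['ee_pos'].round(4),o['tcp_rot'].round(1),o['wrist_force'].round(1),o['opening'])
for n in sys.argv[2:]:
    cv2.imwrite(f"pics/{n}{sys.argv[1]}.png",cv2.resize(cv2.cvtColor(camera(n),cv2.COLOR_RGB2BGR),(768,576),interpolation=3))
E
python3 snap.py 1 wrist scene
```

```text
1.65 [ -4.8 -17.4  -9.5  97.9  -0.1 -91. ] [ 0.3817 -0.0321  0.2387] [ 1.80e+02 -1.00e-01 -9.37e+01] [ 0.2  0.7 -0.8] 0.08555824569177921
```

View pics/wrist1.png

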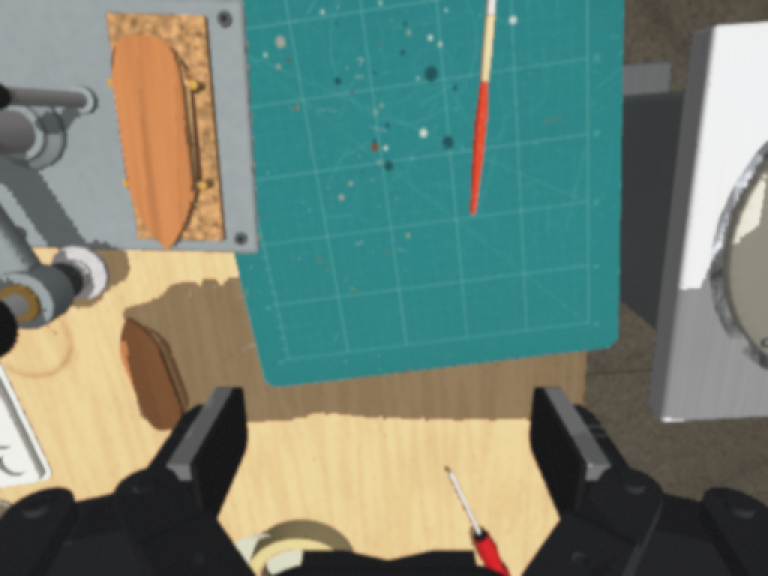

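View pics/scene1.png

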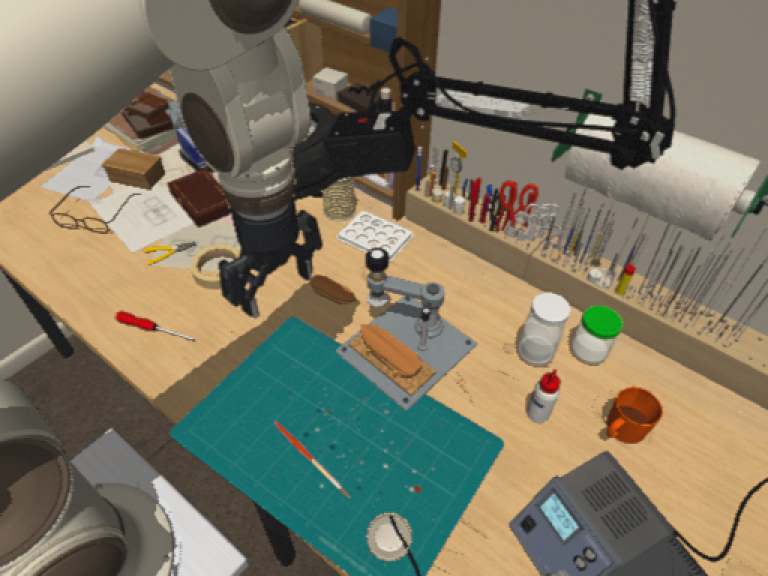

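play_rows:
  commands: "1 34 3 0 0;1 68 6 0 0;1 102 9 0 0;1 130 9 0 0;1 146 9 0 0;1 146 9 0 0;1 146 9 0 0;1 146 9 0 0"

```text
time: 2.42
ee_pos: [0.526, -0.0191, 0.2395]
tcp_rot: [180.0, 0.0, -93.9]
wrist_force: [-0.1, -0.3, 1.0]
opening: 0.0852
```

```bash
python3 snap.py 2 wrist scene
```

```text
2.4167 [ -2.1   1.9   7.8  95.9   0.  -88.2] [ 0.526  -0.0191  0.2395] [180.    0.  -93.9] [-0.1 -0.3  1. ] 0.08519426491927
```

View pics/wrist2.png

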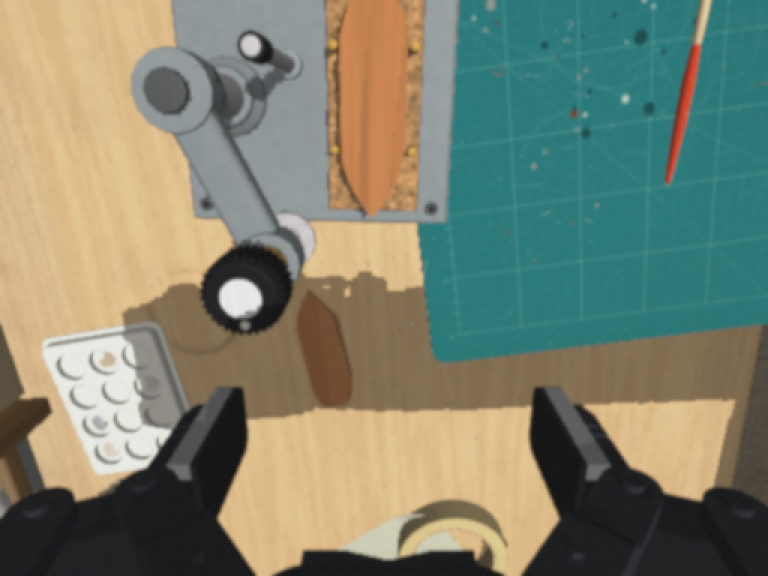

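View pics/scene2.png

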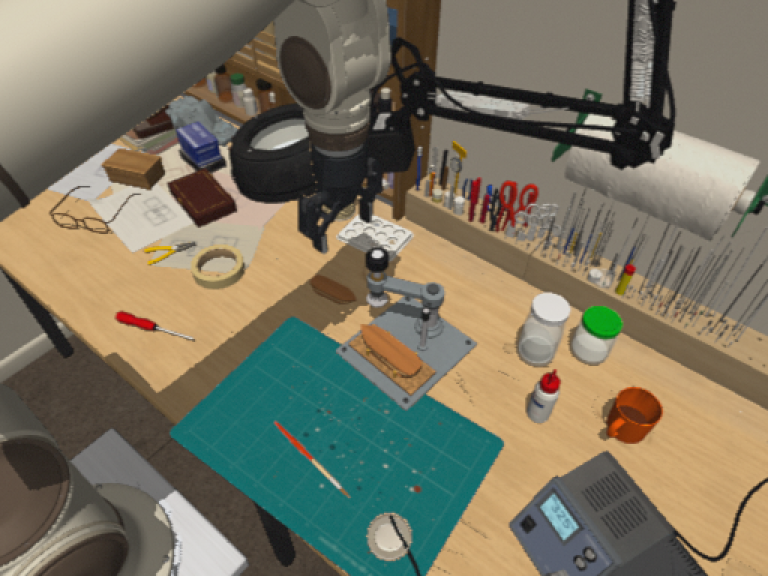

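```bash
python3 - <<'E'
from h import *
W=cam("wrist",get_obs())
for u,z in(((243,294),.171),((243,294),.165),((167,90),.12),((254,46),.114)):
    c,A,e=W;d=A@np.array([(u[0]/1.5-c['cx'])/c['fx'],(u[1]/1.5-c['cy'])/c['fy'],1]);print(e+d*(z-e[2])/d[2])
print(proj(W,np.array([[.591,-.033,.171],[.628,-.126,.12],[.584,-.144,.114]]))*1.5)
E
```

```text
[ 0.59126721 -0.03179071  0.171     ]
[ 0.59326493 -0.02974728  0.165     ]
[ 0.62825165 -0.12240276  0.12      ]
[ 0.58405498 -0.13974486  0.114     ]
[[243.15397839 291.44507809]
 [165.95268808  82.06734612]
 [252.7593193   36.35425137]]
```

play_rows:
  commands: "1 30 -6 0 0;1 55 -12 0 0;1 65 -13 0 0;1 65 -13 0 0;1 65 -13 -15 0;1 65 -13 -40 0;1 65 -13 -40 0;1 65 -13 -40 0"

```text
time: 3.18
ee_pos: [0.5902, -0.0326, 0.1993]
tcp_rot: [179.9, -0.0, -93.9]
wrist_force: [-0.6, -0.1, 1.1]
opening: 0.0852
```

```bash
python3 snap.py 3 wrist scene
```

```text
3.1833 [ -3.2  10.3  12.4  92.2   0.  -89.3] [ 0.5902 -0.0326  0.1993] [179.9  -0.  -93.9] [-0.6 -0.1  1.1] 0.08520006498622974
```

View pics/wrist3.png

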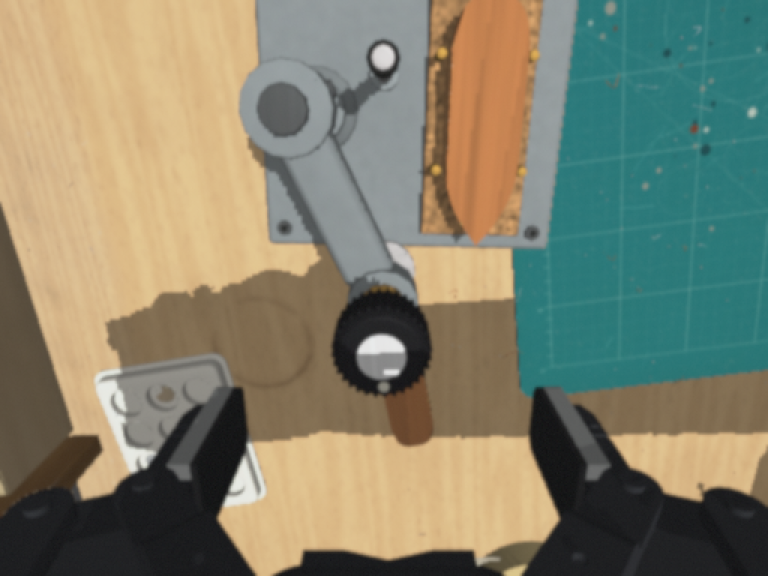

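View pics/scene3.png

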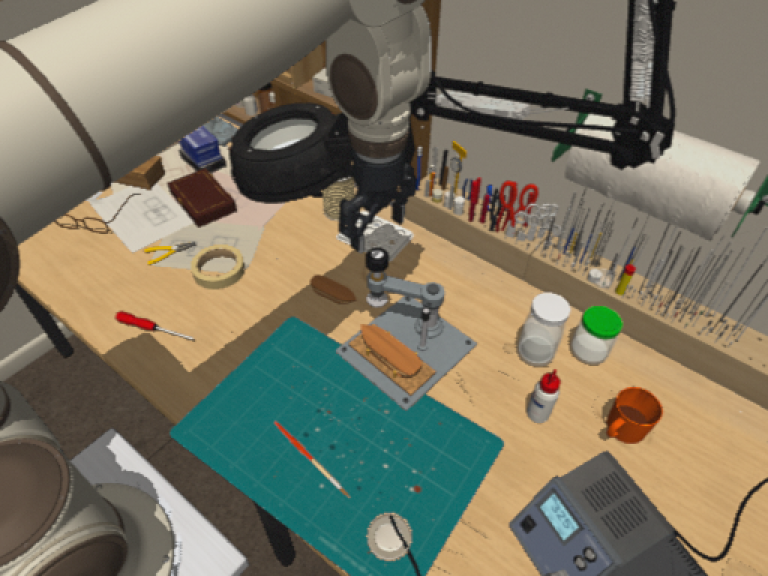

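play_rows:
  commands: "1 1 0 -20 0;1 1 0 -40 0;1 1 0 -58 0;1 1 0 -64 0;1 1 0 -64 0;1 1 0 -64 0"

```text
time: 3.78
ee_pos: [0.5931, -0.0328, 0.137]
tcp_rot: [-179.9, 0.0, -93.9]
wrist_force: [0.1, -0.2, 0.2]
opening: 0.0851
```

```bash
python3 snap.py 4 wrist scene
```

```text
3.7833 [ -3.2  10.1   5.3  85.1   0.  -89.3] [ 0.5931 -0.0328  0.137 ] [-179.9    0.   -93.9] [ 0.1 -0.2  0.2] 0.08513755694130219
```

View pics/wrist4.png

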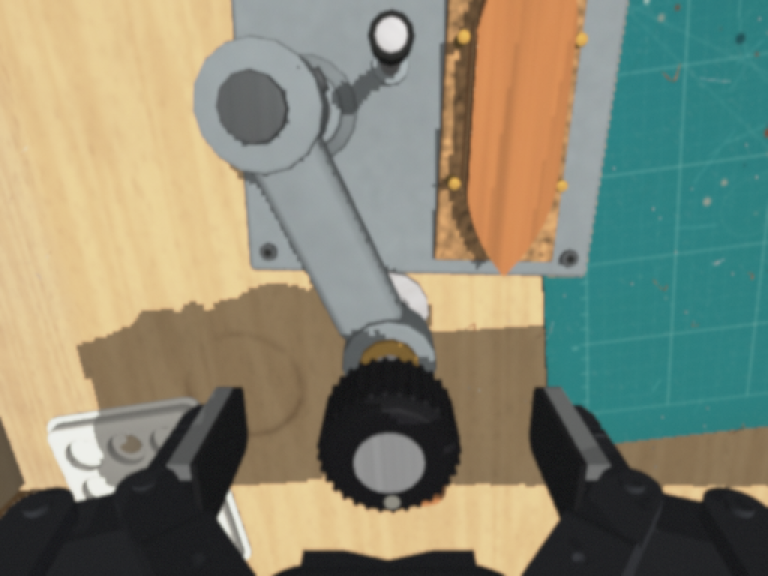

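View pics/scene4.png

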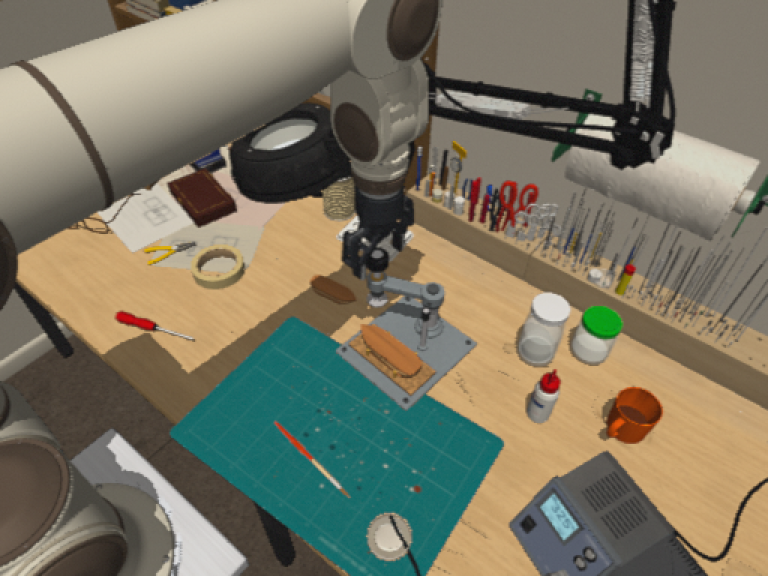

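play_rows:
  commands: "0 0 0 0 0;0 0 0 0 0;0 0 0 0 0;0 0 0 0 0;0 0 0 0 0;0 0 0 0 0"
  force: 50

```text
time: 4.38
ee_pos: [0.5929, -0.0328, 0.1359]
tcp_rot: [-180.0, 0.0, -93.9]
wrist_force: [-1.0, -0.4, 3.1]
opening: 0.0389
```

```bash
python3 snap.py 5 wrist
```

```text
4.3833 [ -3.2  10.1   5.2  85.1   0.  -89.3] [ 0.5929 -0.0328  0.1359] [-180.     0.   -93.9] [-1.  -0.4  3.1] 0.03889605549685915
```

View pics/wrist5.png

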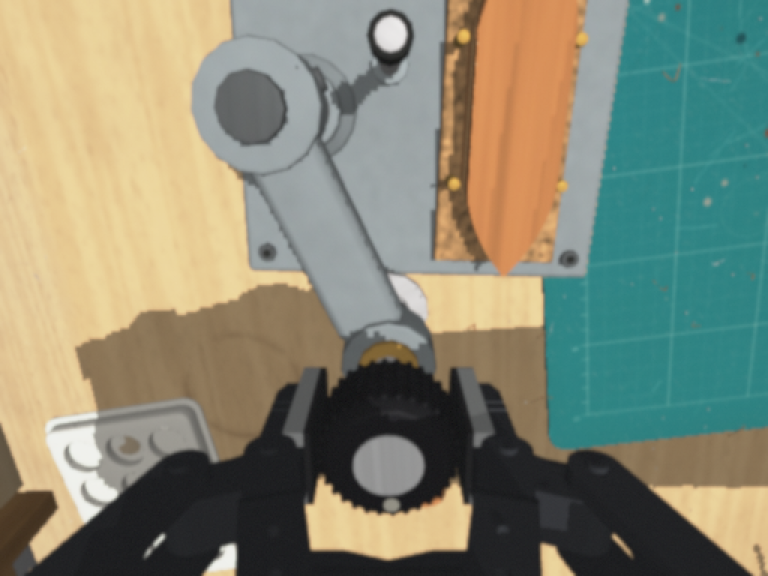

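play_rows:
  commands: "0 -8 -3.4 0 5;0 -15.7 -7.6 0 10;0 -23 -12.3 0 15;0 -29.9 -17.7 0 20;0 -36.2 -23.7 0 25;0 -42 -30.2 0 30;0 -47.3 -37.2 0 35;0 -51.9 -44.6 0 40;0 -55.8 -52.4 0 45;0 -55.8 -52.4 0 45"

```text
time: 5.27
ee_pos: [0.5387, -0.0871, 0.1359]
tcp_rot: [-179.9, -0.3, -48.7]
wrist_force: [10.5, -6.1, -1.6]
opening: 0.0389
```

```bash
python3 snap.py 6 wrist scene
```

```text
5.2667 [-9.100e+00  3.200e+00 -2.300e+00  8.420e+01 -1.000e-01 -1.405e+02] [ 0.5387 -0.0871  0.1359] [-179.9   -0.3  -48.7] [10.5 -6.1 -1.6] 0.038936603740837655
```

View pics/wrist6.png

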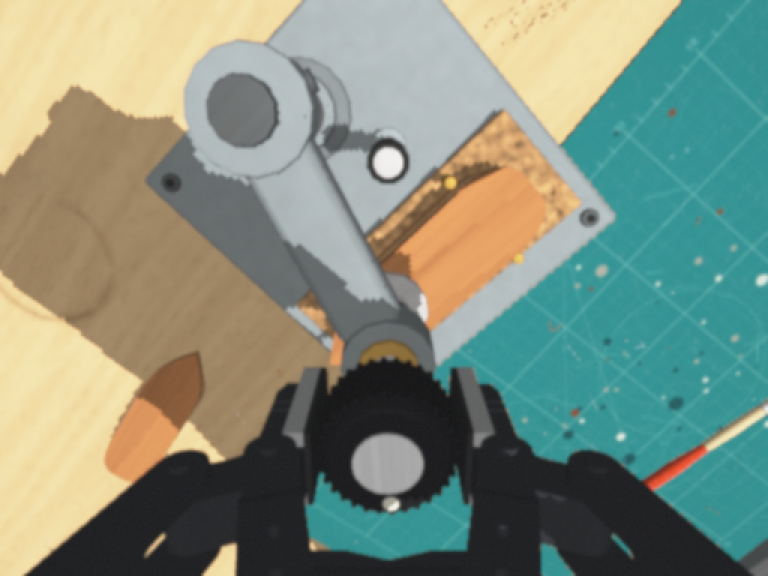

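play_rows:
  commands: "0 -1.7 -8.8 0 5;0 -4.1 -17.2 0 10;0 -5.2 -21.5 0 12.5;0 -5.8 -26 0 15;0 -6 -29 0 16.5;0 -6.2 -31 0 17.5;0 -6.2 -31 0 17.5;0 -6.2 -31 0 17.5"

```text
time: 6.03
ee_pos: [0.5326, -0.1154, 0.1359]
tcp_rot: [-179.8, -0.1, -31.3]
wrist_force: [8.7, 4.8, 1.3]
opening: 0.0387
```

```bash
python3 snap.py 7 wrist scene
```

```text
6.0333 [-1.23e+01  3.20e+00 -2.30e+00  8.42e+01  1.00e-01 -1.61e+02] [ 0.5326 -0.1154  0.1359] [-1.798e+02 -1.000e-01 -3.130e+01] [8.7 4.8 1.3] 0.03869014724107211
```

View pics/wrist7.png

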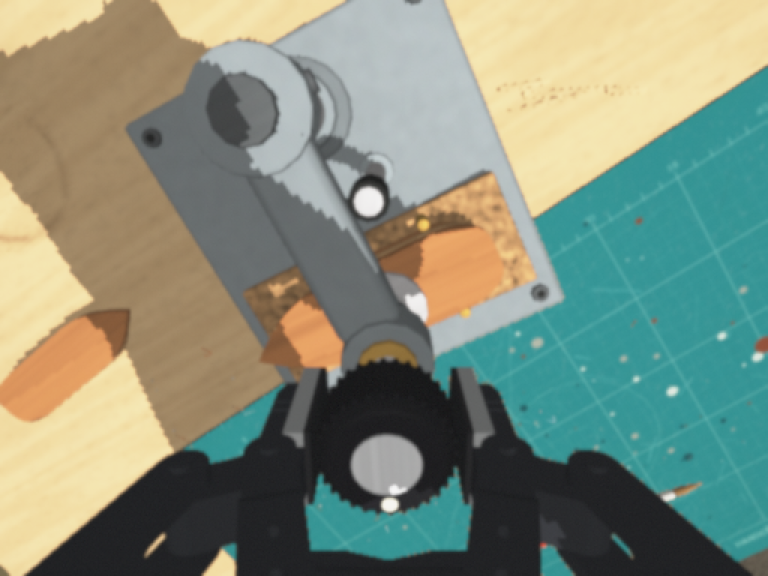

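View pics/scene7.png

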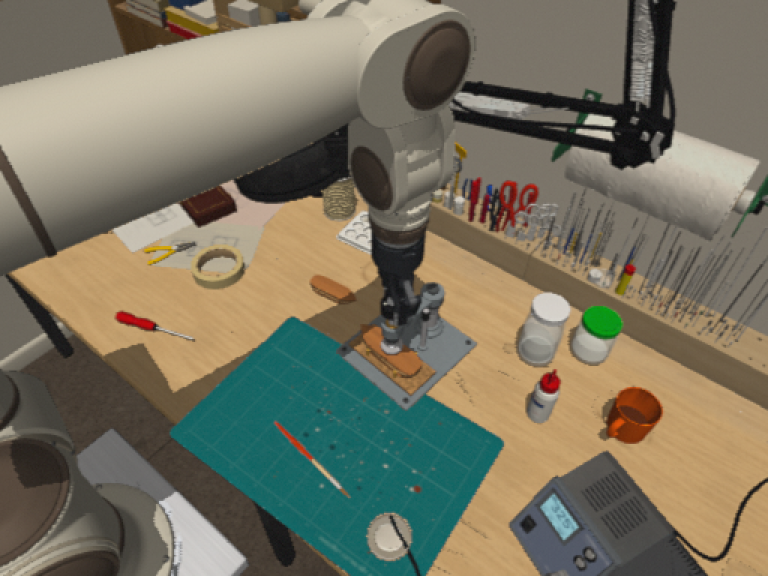

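play_rows:
  commands: "0 0.6 -2 0 1;0 0.8 -4 0 2;0 1 -6 0 3;0 1 -7 0 3.5;0 1 -7 0 3.5;0 1 -7 0 3.5"

```text
time: 6.63
ee_pos: [0.5328, -0.1165, 0.1359]
tcp_rot: [-179.3, 0.2, -27.6]
wrist_force: [4.0, 39.3, 7.3]
opening: 0.0387
```

```bash
python3 snap.py 8 wrist
```

```text
6.6333 [ -12.7    3.5   -2.    84.5    0.8 -165.1] [ 0.5328 -0.1165  0.1359] [-179.3    0.2  -27.6] [ 4.  39.3  7.3] 0.03865173096910758
```

View pics/wrist8.png

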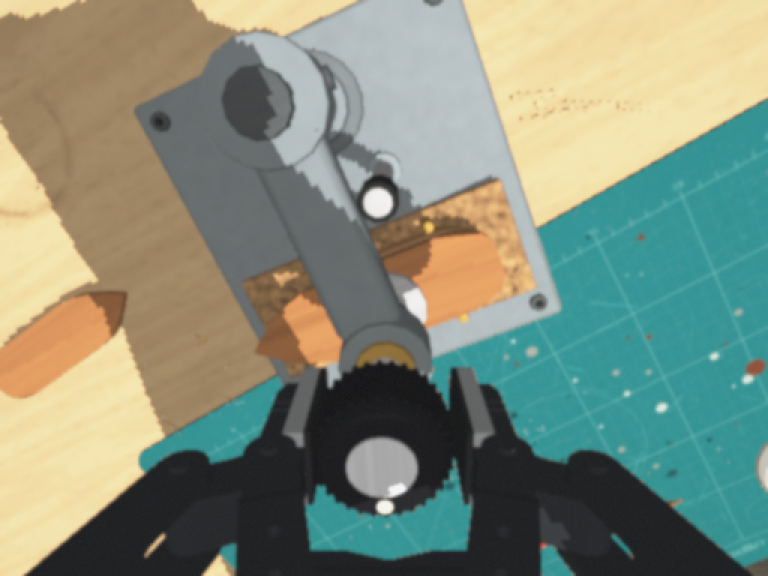

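play_rows:
  commands: "0 -1 3 0 0;0 -1.5 5 0 0;0 -1.5 5 -0.15 -7;0 -1.5 5 -0.3 -14;0 -1.5 5 -0.45 -21;0 -1.5 5 -0.6 -28;0 -1.5 5 -0.8 -35;0 -1.5 5 -0.95 -42;0 -1.5 5 -1.1 -49;0 -1.5 5 -1.25 -56"

```text
time: 7.52
ee_pos: [0.5298, -0.1174, 0.1346]
tcp_rot: [180.0, 0.1, -84.2]
wrist_force: [-5.3, 4.4, 7.9]
opening: 0.0388
```

```bash
python3 snap.py 9 wrist; python3 -c "
from workcell import *;print(get_obs()['torque'])"
```

```text
7.5167 [-1.250e+01  3.200e+00 -2.500e+00  8.430e+01  1.000e-01 -1.083e+02] [ 0.5298 -0.1174  0.1346] [ 1.80e+02  1.00e-01 -8.42e+01] [-5.3  4.4  7.9] 0.0388398480778794
[ 0.89013956  0.84229387 -0.00802665]
```

View pics/wrist9.png

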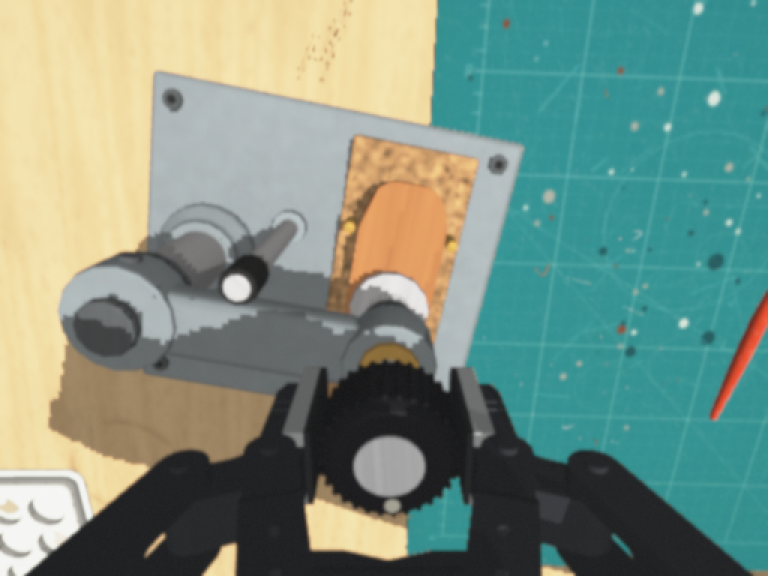

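play_rows:
  commands: "0 -0.5 0 -0.15 -7;0 -0.5 0 -0.3 -14;0 -0.5 0 -0.45 -21;0 -0.5 0 -0.6 -28;0 -0.5 0 -0.8 -35;0 -0.5 0 -0.95 -42;0 -0.5 0 -1.1 -49;0 -0.5 0 -1.25 -56;0 -0.5 0 -1.4 -63;0 -0.5 0 -1.55 -70"

```text
time: 8.4
ee_pos: [0.526, -0.1155, 0.1329]
tcp_rot: [179.6, -0.2, -154.1]
wrist_force: [-23.9, 18.3, 16.4]
opening: 0.0387
```

play_rows:
  commands: "0 0 0 -0.15 -7;0 0 0 -0.3 -14;0 0 0 -0.45 -21;0 0 0 -0.6 -28;0 0 0 -0.8 -35;0 0 0 -0.95 -42;0 0 0 -1.1 -49;0 0 0 -1.25 -56;0 0 0 -1.4 -63;0 0 0 -1.55 -70"

```text
time: 9.23
ee_pos: [0.5265, -0.1114, 0.1314]
tcp_rot: [179.7, -0.8, 136.0]
wrist_force: [-18.8, 40.9, 17.5]
opening: 0.039
```

```bash
python3 snap.py 10 wrist scene; python3 -c "
from workcell import *;print(get_obs()['torque'])"
```

```text
9.2333 [-12.3   3.   -3.   84.4   0.7  31.7] [ 0.5265 -0.1114  0.1314] [179.7  -0.8 136. ] [-18.8  40.9  17.5] 0.03895614956314543
[ 7.34044370e+00  3.81861844e+00 -4.45385545e-03]
```

View pics/wrist10.png

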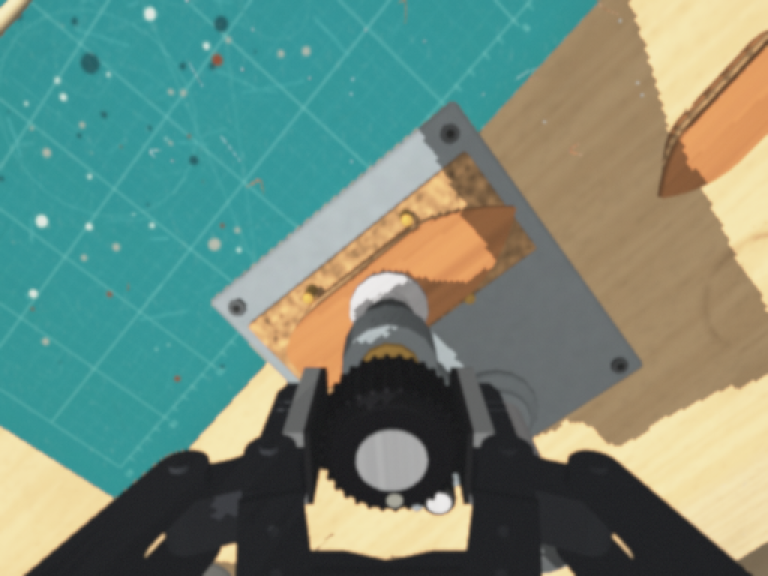

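View pics/scene10.png

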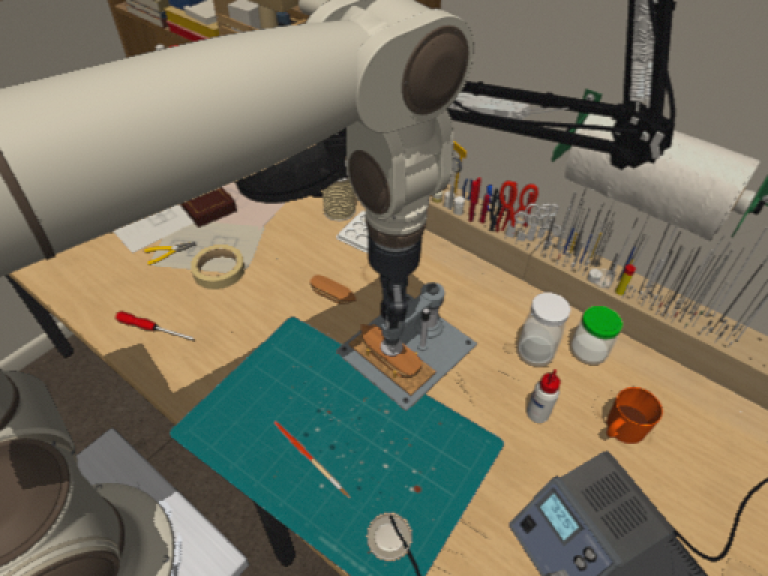

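play_rows:
  commands: "0.7 0 0 0 0;0.7 0 2 0 0;0.7 0 3.5 0 0;0.7 0 3.5 0 0;0.7 0 3.5 0 0"

```text
time: 9.75
ee_pos: [0.5298, -0.1149, 0.1309]
tcp_rot: [-180.0, 0.0, 136.1]
wrist_force: [-0.1, -0.2, 0.4]
opening: 0.0599
```

```bash
python3 snap.py 11 wrist scene
```

```text
9.75 [-12.2   3.1  -3.1  83.9  -0.   31.7] [ 0.5298 -0.1149  0.1309] [-180.     0.   136.1] [-0.1 -0.2  0.4] 0.05987970003755433
```

View pics/wrist11.png

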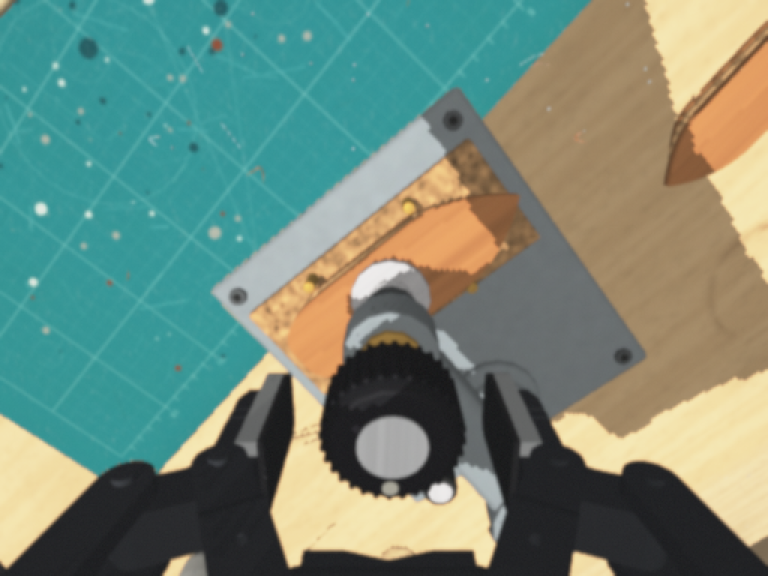

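play_rows:
  commands: "0 -0.3 1 0.3 0;0 -0.3 1 0.3 0;0 -0.3 1 0.3 0;0 -0.3 1 0.3 0;0 -0.3 1 0.3 0;0 -0.3 1 0.15 -7;0 -0.3 1 0 -14;0 -0.3 1 -0.15 -21;0 -0.3 1 -0.3 -28;0 -0.3 1 -0.5 -35"

```text
time: 10.68
ee_pos: [0.5293, -0.1137, 0.1308]
tcp_rot: [180.0, 0.0, 100.8]
wrist_force: [-1.3, 1.9, 4.6]
opening: 0.039
```

play_rows:
  commands: "0 0 0 -0.15 -7;0 0 0 -0.3 -14;0 0 0 -0.45 -21;0 0 0 -0.6 -28;0 0 0 -0.8 -35;0 0 0 -0.95 -42;0 0 0 -1.1 -49;0 0 0 -1.25 -56;0 0 0 -1.4 -63;0 0 0 -1.55 -70"

```text
time: 11.52
ee_pos: [0.5286, -0.1134, 0.1293]
tcp_rot: [-179.9, 0.1, 30.8]
wrist_force: [-5.6, 3.8, 6.5]
opening: 0.0387
```

```bash
python3 snap.py 12 wrist scene
```

```text
11.5167 [-12.1   3.   -3.3  83.8   0.  137.1] [ 0.5286 -0.1134  0.1293] [-1.799e+02  1.000e-01  3.080e+01] [-5.6  3.8  6.5] 0.03868068764569823
```

View pics/wrist12.png

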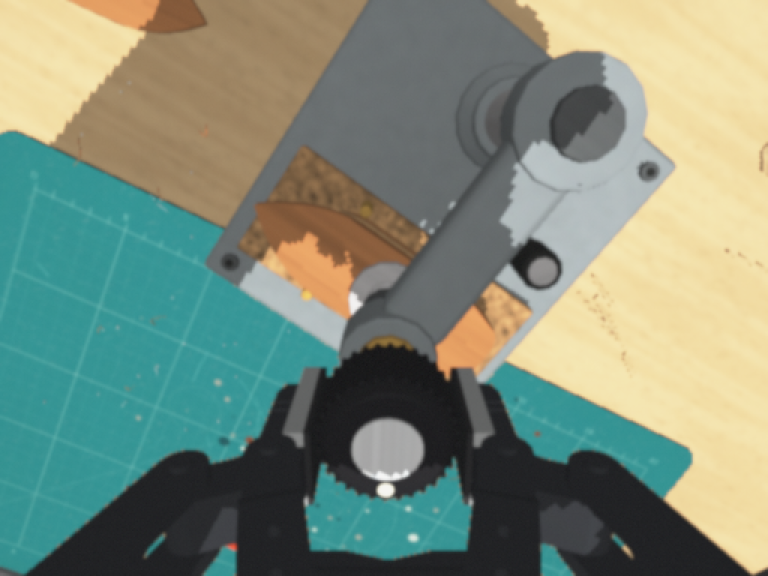

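play_rows:
  commands: "0 0 0 -0.15 -7;0 0 0 -0.3 -14;0 0 0 -0.45 -21;0 0 0 -0.6 -28;0 0 0 -0.8 -35;0 0 0 -0.8 -35;0.8 0 0 -0.3 -35;0.8 0 0 -0.3 -35;0.8 0 0 -0.3 -35;0.8 0 0 -0.3 -35"

```text
time: 12.45
ee_pos: [0.5294, -0.1139, 0.1285]
tcp_rot: [180.0, 0.0, -3.9]
wrist_force: [0.2, -0.5, -0.8]
opening: 0.0682
```

```bash
python3 snap.py 13 wrist side
```

```text
12.45 [-12.1   3.   -3.4  83.6  -0.  171.8] [ 0.5294 -0.1139  0.1285] [180.    0.   -3.9] [ 0.2 -0.5 -0.8] 0.06820797411305674
```

View pics/wrist13.png

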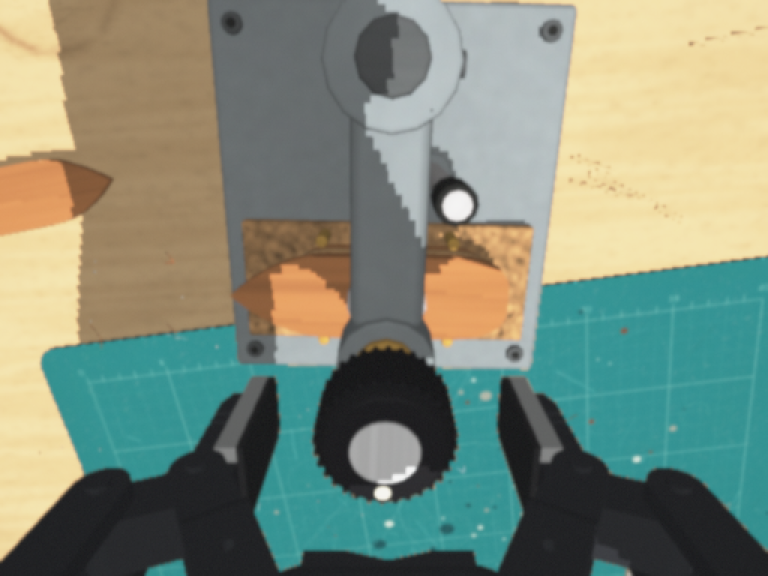

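View pics/side13.png

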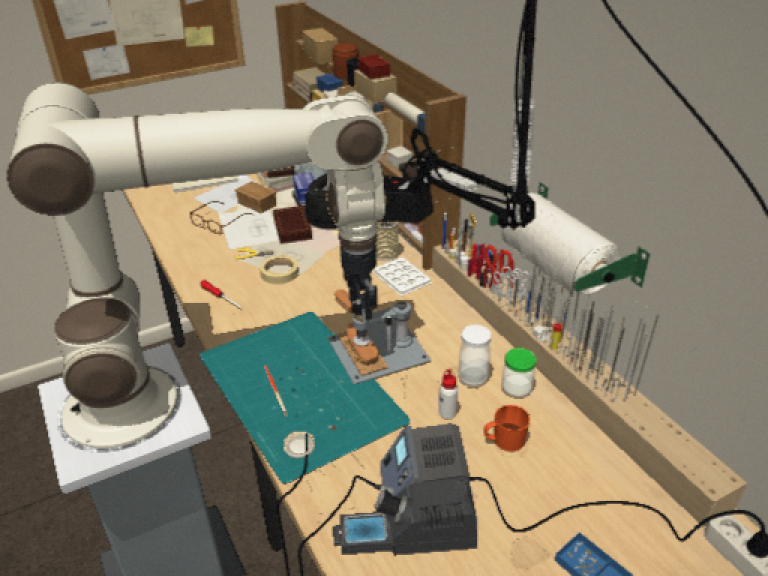

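play_rows:
  commands: "0.9 0 0 0 7;0.9 0 0 0 14;0.9 0 0 0 21;0.9 0 0 0 28;0.9 0 0 0 35;0.9 0 0 0 42;0.9 0 0 0 49;0.9 0 0 0 56;0.9 0 0 0 63;0.9 0 0 0 70"

```text
time: 13.38
ee_pos: [0.5294, -0.1138, 0.1286]
tcp_rot: [-180.0, 0.0, 66.5]
wrist_force: [-0.9, -0.4, -0.7]
opening: 0.0769
```

play_rows:
  commands: "0.9 0 0 0 7;0.9 0 0 0 14;0.9 0 0 0 21;0.9 0 0 0 28;0.9 0 0 0 35;0.9 0 0 0 42;0.9 0 0 0 49;0.9 0 0 0 56;0.9 0 0 0 63;0.9 0 0 0 70"

```text
time: 14.22
ee_pos: [0.5294, -0.1138, 0.1286]
tcp_rot: [-180.0, 0.0, 136.5]
wrist_force: [0.7, 0.0, 0.2]
opening: 0.0766
```

play_rows:
  commands: "0.9 0 0 0 7;0.9 0 0 0 14;0.9 0 0 0 21;0.9 0 0 0 28;0.9 0 0 0 35;0.9 0 0 0 42;0.9 0 0 0 49;0.9 0 0 0 56;0.9 0 0 0 63;0.9 0 0 0 70"

```text
time: 15.05
ee_pos: [0.5294, -0.1138, 0.1286]
tcp_rot: [-180.0, -0.0, -153.5]
wrist_force: [-0.2, -0.0, -0.7]
opening: 0.0769
```

play_rows:
  commands: "0.9 0 0 0 7;0.9 0 0 0 14;0.9 0 0 0 21;0.9 0 0 0 28;0.9 0 0 0 35;0.9 0 0 0 42;0.9 0 0 0 49;0.9 0 0 0 56;0.9 0 0 0 63;0.9 0 0 0 70"

```text
time: 15.88
ee_pos: [0.5294, -0.1137, 0.1286]
tcp_rot: [180.0, -0.0, -83.5]
wrist_force: [0.6, 0.4, 0.0]
opening: 0.0768
```

play_rows:
  commands: "0.9 0 0 0 7;0.9 0 0 0 14;0.9 0 0 0 21;0.9 0 0 0 28;0.9 0 0 0 35;0.9 0 0 0 42;0.9 0 0 0 49;0.9 0 0 0 56;0.9 0 0 0 56;0.9 0 0 0 56"

```text
time: 16.72
ee_pos: [0.5294, -0.1137, 0.1286]
tcp_rot: [180.0, 0.0, -28.1]
wrist_force: [-0.1, -0.1, -0.9]
opening: 0.0769
```

```bash
python3 snap.py 14 wrist
```

```text
16.7167 [ -12.1    3.    -3.4   83.6   -0.  -164. ] [ 0.5294 -0.1137  0.1286] [180.    0.  -28.1] [-0.1 -0.1 -0.9] 0.07687127593736022
```

View pics/wrist14.png

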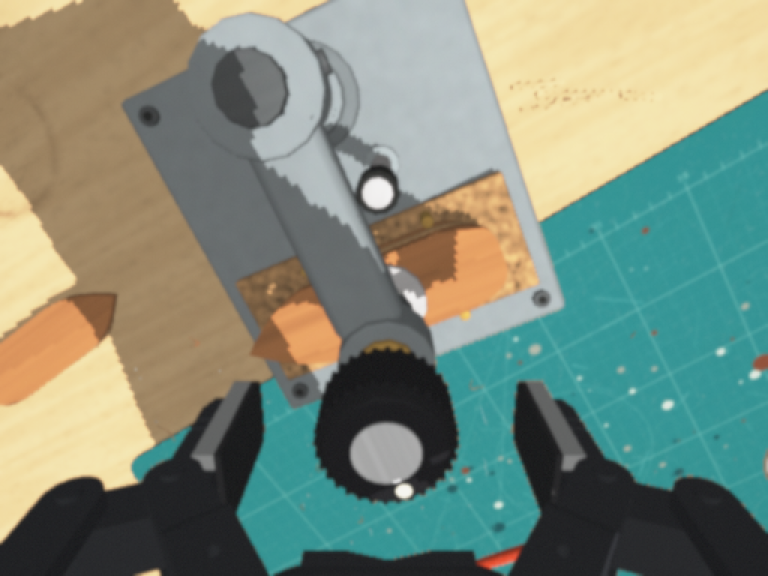

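play_rows:
  commands: "0 0 0 0 0;0 0 0 0 0;0 0 0 0 0;0 0 0 0 0;0 0 0 0 0;0 -0.3 -2 0 0;0 -0.3 -3 0 0;0 -0.3 -3 0 0"

```text
time: 17.43
ee_pos: [0.5296, -0.1139, 0.129]
tcp_rot: [-179.7, 0.1, -27.8]
wrist_force: [1.8, 17.9, 3.7]
opening: 0.0385
```

```bash
python3 snap.py 15 wrist
```

```text
17.4333 [ -12.3    3.    -3.3   83.7    0.3 -164.5] [ 0.5296 -0.1139  0.129 ] [-1.797e+02  1.000e-01 -2.780e+01] [ 1.8 17.9  3.7] 0.038515104446243814
```

View pics/wrist15.png

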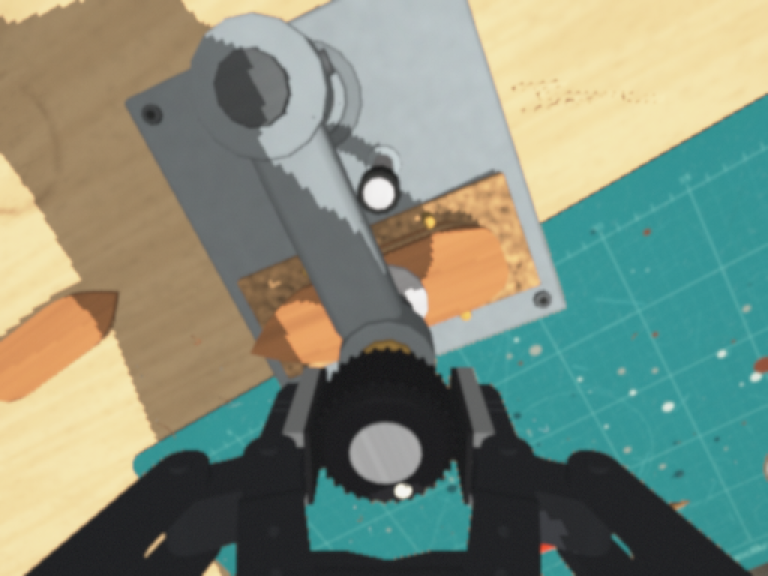

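play_rows:
  commands: "0 0 2 -0.15 -7;0 0 2 -0.3 -14;0 0 2 -0.45 -21;0 0 2 -0.6 -28;0 0 2 -0.8 -35;0 0 2 -0.95 -42;0 0 2 -1.1 -49;0 0 2 -1.25 -56;0 0 2 -1.4 -63;0 0 2 -1.55 -70"

```text
time: 18.32
ee_pos: [0.5291, -0.1138, 0.1275]
tcp_rot: [-180.0, 0.1, -98.2]
wrist_force: [-1.4, 6.8, 5.1]
opening: 0.0385
```

play_rows:
  commands: "0 0 0 -0.15 -7;0 0 0 -0.3 -14;0 0 0 -0.45 -21;0 0 0 -0.6 -28;0 0 0 -0.8 -35;0 0 0 -0.95 -42;0 0 0 -1.1 -49;0 0 0 -1.25 -56;0 0 0 -1.4 -63;0 0 0 -1.55 -70"

```text
time: 19.15
ee_pos: [0.5287, -0.1134, 0.126]
tcp_rot: [179.9, 0.0, -168.2]
wrist_force: [-3.7, 8.9, 6.1]
opening: 0.0389
```

play_rows:
  commands: "0 0 0 -0.15 -7;0 0 0 -0.3 -14;0 0 0 -0.45 -21;0 0 0 -0.6 -28;0 0 0 -0.8 -35;0 0 0 -0.95 -42;0 0 0 -1.1 -49;0 0 0 -1.25 -56;0 0 0 -1.4 -63;0 0 0 -1.55 -70"

```text
time: 19.98
ee_pos: [0.5297, -0.114, 0.1248]
tcp_rot: [179.9, 0.0, 121.9]
wrist_force: [3.4, 2.6, 5.1]
opening: 0.0389
```

```bash
python3 snap.py 16 wrist scene; python3 -c "
from workcell import *;print(get_obs()['torque'],get_obs()['joint_efforts'])"
```

```text
19.9833 [-12.2   3.   -3.8  83.1   0.1  45.9] [ 0.5297 -0.114   0.1248] [179.9   0.  121.9] [3.4 2.6 5.1] 0.03890525374391338
[ 1.26529513e+00 -3.08009638e-02 -1.01125041e-03] [ -3.48510079 -47.27413774  44.45770741  -0.37056844  -1.71644568
   1.77733094]
```

View pics/wrist16.png

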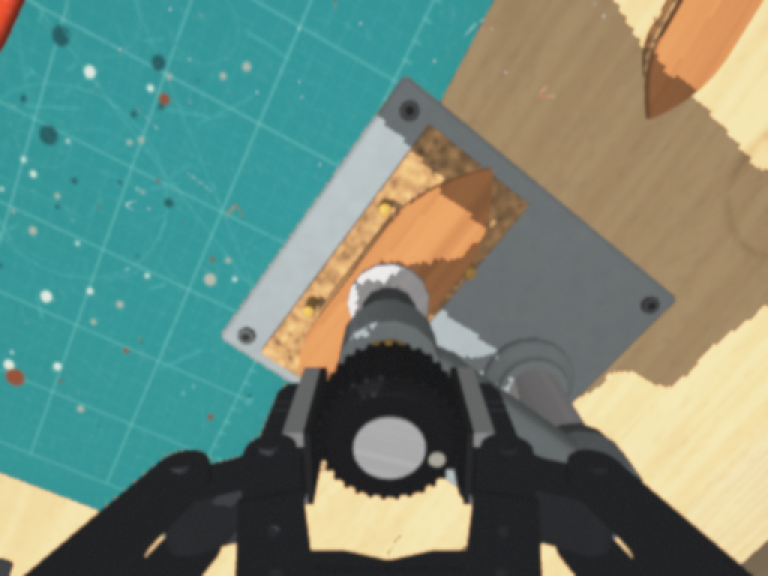

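play_rows:
  commands: "0.8 0 0 0 0;0.8 0 0 0 0;0.8 0 0 0 0;0.8 0 0 0 0"

```text
time: 20.42
ee_pos: [0.529, -0.1149, 0.1238]
tcp_rot: [-180.0, -0.0, 122.1]
wrist_force: [-0.4, 0.4, -0.3]
opening: 0.0685
```

```bash
python3 snap.py 17 wrist scene; python3 -c "
from workcell import *;print(get_obs()['torque'],get_obs()['joint_efforts'])
import cv2
a=cv2.cvtColor(camera('scene'),4)[170:270,210:330];cv2.imwrite('pics/sc17.png',cv2.resize(a,None,fx=6,fy=6,interpolation=3))
a=cv2.cvtColor(camera('side'),4)[180:260,210:300];cv2.imwrite('pics/si17.png',cv2.resize(a,None,fx=6,fy=6,interpolation=3))"
```

```text
20.4167 [-12.2   3.   -3.9  83.1  -0.   45.7] [ 0.529  -0.1149  0.1238] [-180.    -0.   122.1] [-0.4  0.4 -0.3] 0.06845471213658957
[ 0.0415236  -0.02254805 -0.05323166] [ 1.36553758e-02 -5.03667140e+01  4.70051980e+01  4.72289641e-03
 -5.95766382e-03 -1.23352103e-03]
```

View pics/wrist17.png

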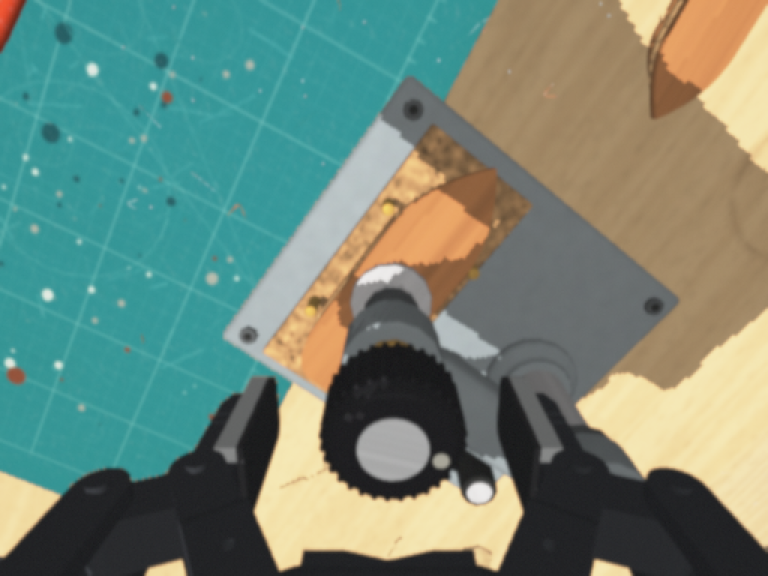

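View pics/sc17.png

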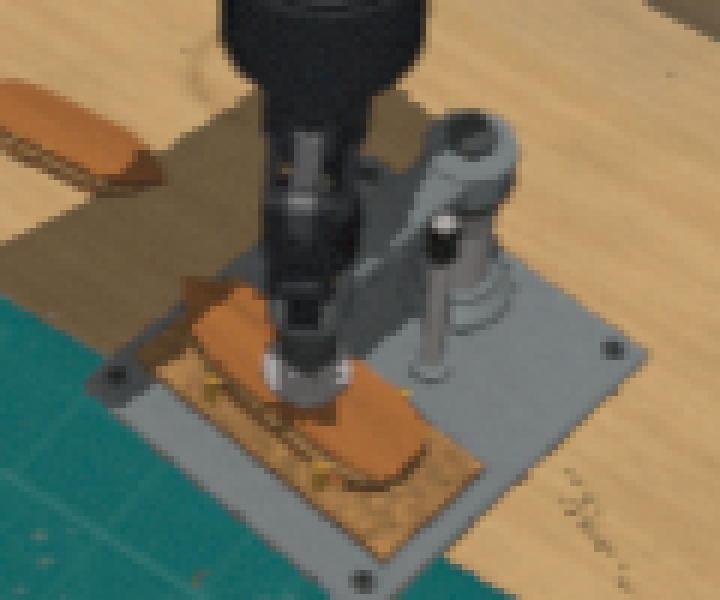

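View pics/si17.png

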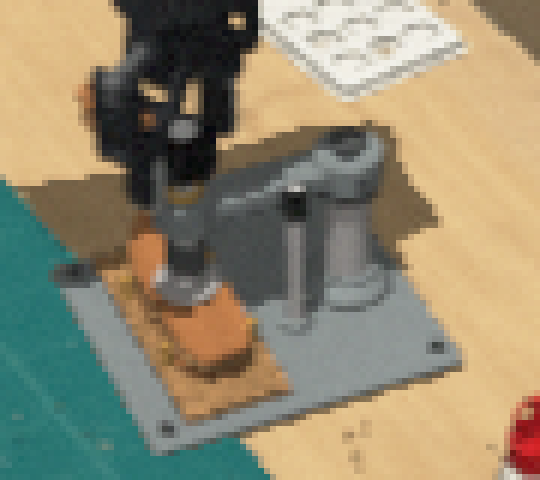

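play_rows:
  commands: "0 0.3 0.8 0.8 0;0 0.3 0.8 0.8 0;0 0.3 0.8 0.8 0;0 0.3 0.8 0.8 0;0 0.3 0.8 0.8 0;0 0.3 0.8 0.7 -5"

```text
time: 21.12
ee_pos: [0.5297, -0.1138, 0.1251]
tcp_rot: [180.0, 0.0, 117.2]
wrist_force: [-1.3, 6.0, 3.9]
opening: 0.0388
```

```bash
python3 snap.py 18 wrist; python3 -c "
from workcell import *;print(get_obs()['torque'],get_obs()['joint_efforts'])"
```

```text
21.1167 [-12.1   3.   -3.7  83.2   0.   50.6] [ 0.5297 -0.1138  0.1251] [180.    0.  117.2] [-1.3  6.   3.9] 0.03880347239006614
[-0.2575868  -0.16141631  0.01188628] [  0.82390325 -48.59914184  44.33285952   0.97938828   0.67079874
  -1.668717  ]
```

play_rows:
  commands: "0 0 0 -0.1 -5;0 0 0 -0.2 -10;0 0 0 -0.2 -10"

```text
time: 21.42
ee_pos: [0.5297, -0.1136, 0.1251]
tcp_rot: [179.9, 0.0, 107.0]
wrist_force: [0.4, 1.5, 5.2]
opening: 0.0389
```

```bash
python3 snap.py 19 wrist; python3 -c "
from workcell import *;print(get_obs()['torque'],get_obs()['joint_efforts'])"
```

```text
21.4167 [-12.1   3.   -3.8  83.2   0.   60.9] [ 0.5297 -0.1136  0.1251] [179.9   0.  107. ] [0.4 1.5 5.2] 0.03894059121941937
[ 0.32200065 -0.08674575  0.17201704] [-1.24462310e+00 -4.75553477e+01  4.43529761e+01 -1.13870468e-02
 -4.69145067e-01  8.67436901e-01]
```

View pics/wrist19.png

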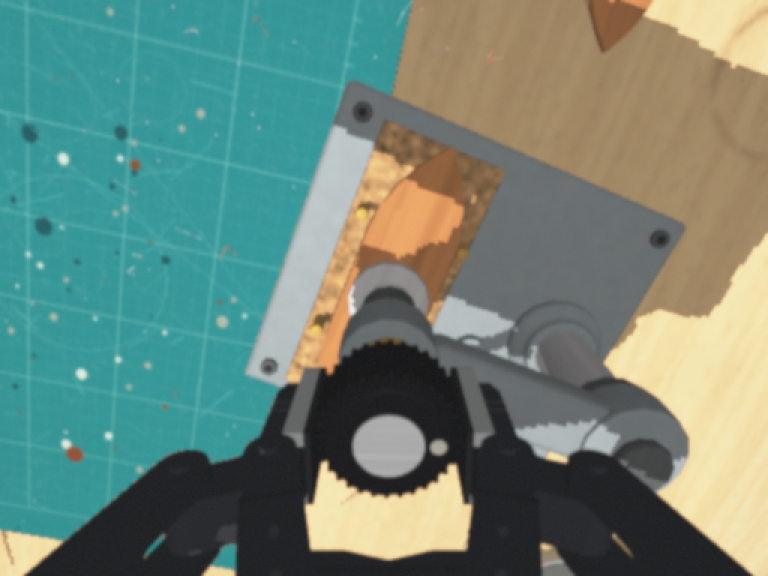

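play_rows:
  commands: "0 0 -0.5 0 0;0 0 -0.5 0 0;0 0 -0.5 0 -4;0 0 -0.5 0 -8;0 0 -0.5 -0.1 -12"
  force: 100

```text
time: 21.88
ee_pos: [0.5299, -0.1149, 0.1252]
tcp_rot: [179.9, 0.1, 95.1]
wrist_force: [-0.1, 8.0, 8.5]
opening: 0.038
```

```bash
python3 snap.py 20 wrist; python3 -c "
from workcell import *;print(get_obs()['torque'],get_obs()['joint_efforts'])"
```

```text
21.8833 [-12.2   3.   -3.7  83.2  -0.1  72.7] [ 0.5299 -0.1149  0.1252] [1.799e+02 1.000e-01 9.510e+01] [-0.1  8.   8.5] 0.03798275606276491
[ 0.16631378 -0.07675964  1.82865849] [ -5.2667968  -46.60206199  43.28887582  -0.06214451  -1.43582918
   1.58372842]
```

View pics/wrist20.png

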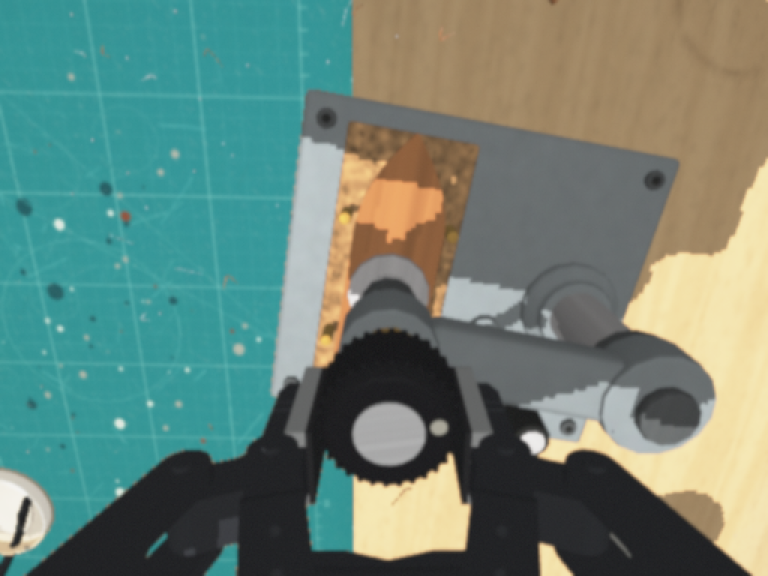

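```bash
python3 - <<'E'
from h import *
import cv2
t=np.linspace(0,2*np.pi,100)
for n,(x0,x1,y0,y1) in {"scene":(230,280,155,220),"side":(230,270,170,220)}.items():
    im=cv2.imread(f"pics/{n}0.png");C=cam(n)
    outs=[]
    for z in(None,.055,.0506):
        a=cv2.resize(im[y0:y1,x0:x1],None,fx=8,fy=8,interpolation=cv2.INTER_CUBIC)
        if z:
            for zz,r,col in((z,.019,(0,0,255)),(.171,.02,(0,255,255)),(.145,.02,(0,255,255)),(.116,.018,(255,0,0)),(.092,.018,(255,0,0))):
                p=np.c_[.591+r*np.cos(t),-.033+r*np.sin(t),0*t+zz]
                u=(proj(C,p)-[x0,y0]+.5)*8
                cv2.polylines(a,[u.astype(int)],True,col,1)
        outs.append(a)
    o=np.hstack(outs);s=min(1,800/o.shape[1]);cv2.imwrite(f"pics/foot_{n}.png",cv2.resize(o,None,fx=s,fy=s,interpolation=cv2.INTER_AREA))
E
```

```text
(no output)
```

View pics/foot_scene.png

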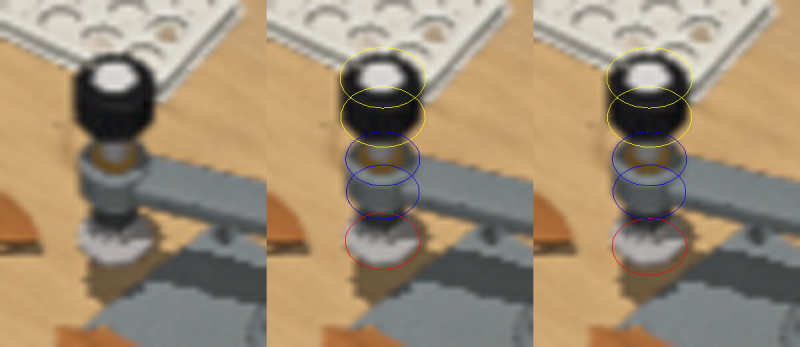

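View pics/foot_side.png

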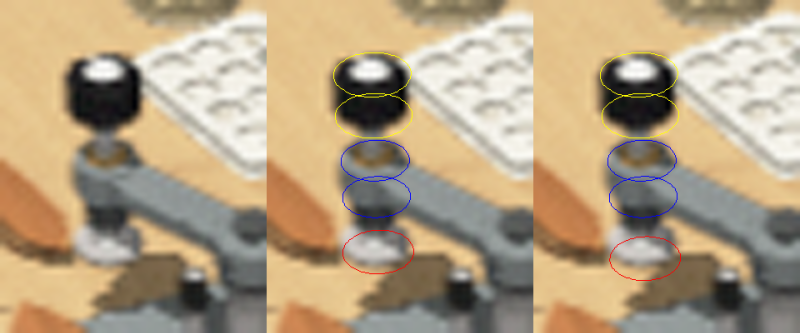

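play_rows:
  commands: "1 0 0 0 0;1 0 0.5 0 0;1 0 0.5 0 0;1 0 0.5 0 0;1 0 0 30 0;1 0 0 65 0;1 -30 0 80 0;1 -65 0 80 0;1 -100 0 80 0;1 -100 0 80 0"

```text
time: 22.77
ee_pos: [0.425, -0.1142, 0.2053]
tcp_rot: [-180.0, 0.0, 95.1]
wrist_force: [-0.6, -0.7, -0.4]
opening: 0.0858
```

```bash
python3 snap.py 21 wrist scene side; python3 - <<'E'
from h import *
import cv2
a=cv2.cvtColor(camera('scene'),4);cv2.imwrite("pics/scene_r21.png",a)
b=cv2.cvtColor(camera('side'),4);cv2.imwrite("pics/side_r21.png",b)
a=cv2.resize(a[170:265,215:320],None,fx=5,fy=5,interpolation=3);b=cv2.resize(b[170:240,220:290],None,fx=5,fy=5,interpolation=3)
b=cv2.copyMakeBorder(b,0,a.shape[0]-b.shape[0],0,0,0)
cv2.imwrite("pics/c21.png",cv2.resize(np.hstack([a,b]),None,fx=.9,fy=.9,interpolation=cv2.INTER_AREA))
E
```

```text
22.7667 [-15.  -10.4  -7.6  92.8  -0.   69.9] [ 0.425  -0.1142  0.2053] [-180.     0.    95.1] [-0.6 -0.7 -0.4] 0.0857509156242889
```

View pics/wrist21.png

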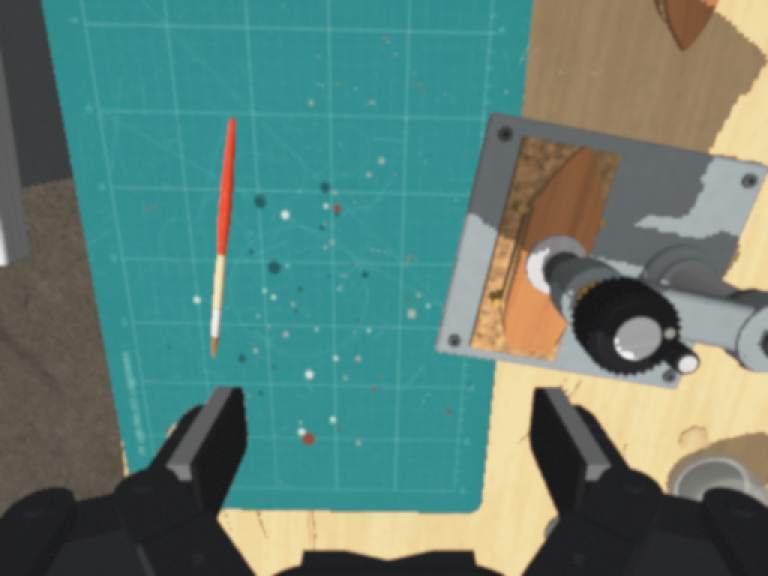

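View pics/c21.png

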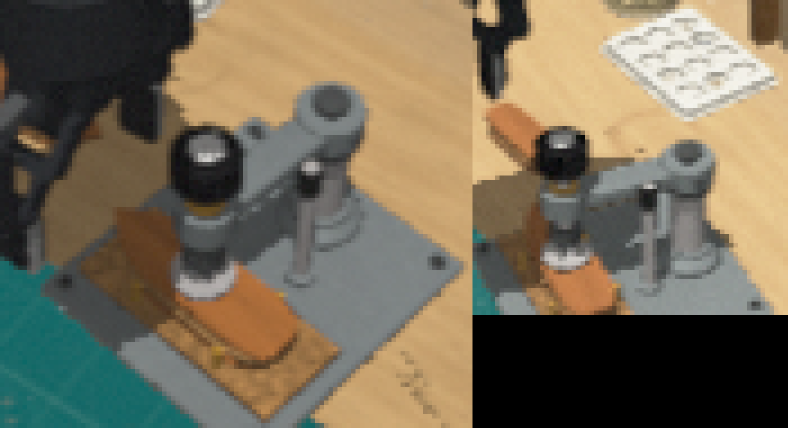

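```bash
python3 - <<'E'
from h import *
import cv2
t=np.linspace(0,2*np.pi,200)
rows=[]
for tag,(X,Y),kt in (("0",(.591,-.033),.171),("_r21",(.5287,-.1168),.160)):
  for n in("scene","side"):
    im=cv2.imread(f"pics/{n}{tag}.png");C=cam(n)
    u0=proj(C,[[X,Y,.10]])[0];x0,y0=int(u0[0])-16,int(u0[1])-32
    a=cv2.resize(im[y0:y0+62,x0:x0+32],None,fx=9,fy=9,interpolation=cv2.INTER_CUBIC)
    # profile down the axis column: print luminance along column through foot
    zs=np.arange(.035,.09,.0025)
    b=a.copy()
    def ell(b,z,r,c):
        u=(proj(C,np.c_[X+r*np.cos(t),Y+r*np.sin(t),0*t+z])-[x0,y0]+.5)*9
        cv2.polylines(b,[u.astype(int)],True,c,1)
    ell(b,kt,.02,(0,255,255));ell(b,kt-.026,.02,(0,255,255));ell(b,.116,.018,(255,0,0))
    for z,c in((.055,(0,0,255)),(.044,(0,255,0))): ell(b,z,.019,c)
    rows.append(np.hstack([a,b]))
o=np.hstack(rows[:2]);p=np.hstack(rows[2:])
for k,q in(("A",o),("B",p)):
    s=min(800/q.shape[1],600/q.shape[0]);cv2.imwrite(f"pics/cmp{k}.png",cv2.resize(q,None,fx=s,fy=s,interpolation=cv2.INTER_AREA));print(q.shape,s)
E
```

```text
(558, 1152, 3) 0.6944444444444444
(558, 1152, 3) 0.6944444444444444
```

View pics/cmpA.png

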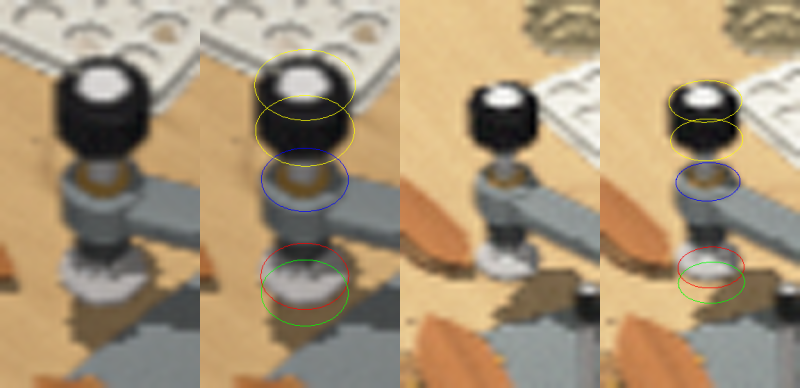

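View pics/cmpB.png

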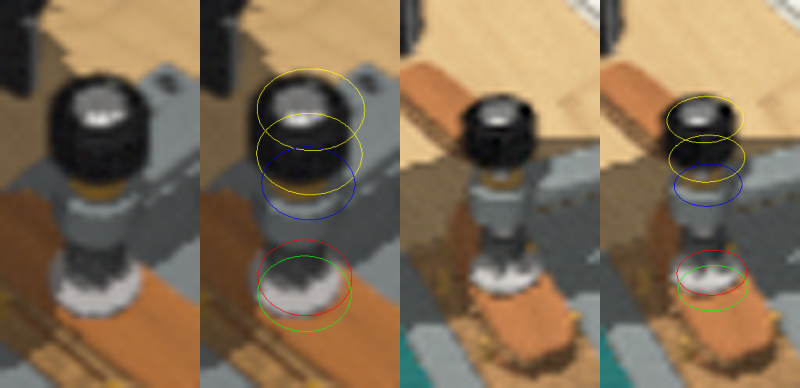

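```bash
python3 - <<'E'
from h import *
import cv2
c=get_calibration("wrist");M=c['mount'];Mi=np.linalg.inv(M)
def pr(p):
    q=Mi@np.r_[p,1];return np.array([c['fx']*q[0]/q[2]+c['cx'],c['fy']*q[1]/q[2]+c['cy']])*1.5
# tool coords: z down. knob at tool(0,0); top of knob z=-.019-.013; foot z depth 
for d in (0,.002,.0045): print(d,pr([.019,0,-.019+.103-d-.005]), pr([0,0,-.032]))
ims=[cv2.imread(f"pics/wrist{k}.png")[230:340,320:460] for k in (11,17,16,19)]
o=np.hstack([cv2.resize(i,None,fx=1.4,fy=2.8,interpolation=3) for i in ims]);cv2.imwrite("pics/wcmp.png",o);print(o.shape)
E
```

```text
0 [386.32451839 262.36940558] [385.23695134 449.1419284 ]
0.002 [386.31327816 263.59980088] [385.23695134 449.1419284 ]
0.0045 [386.29896485 265.16658604] [385.23695134 449.1419284 ]
(308, 784, 3)
```

View pics/wcmp.png

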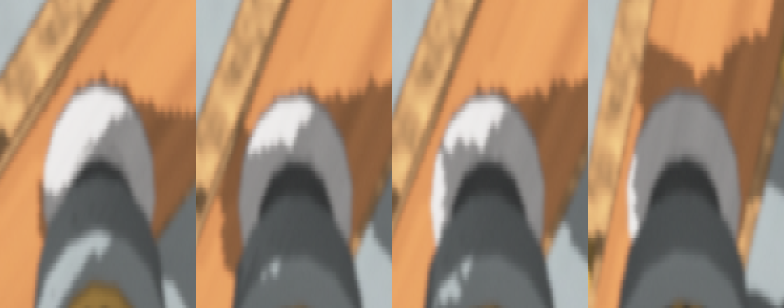

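play_rows:
  commands: "1 0 0 25 0;1 15 0 55 0;1 45 0 75 0;1 80 2 75 0;1 110 4 75 0;1 135 4 75 0;1 135 4 75 0;1 135 4 75 0"

```text
time: 23.68
ee_pos: [0.566, -0.1101, 0.2771]
tcp_rot: [-179.8, -0.1, 95.2]
wrist_force: [-0.7, 0.2, -0.2]
opening: 0.0854
```

```bash
python3 snap.py 22 wrist
```

```text
23.6833 [-11.   10.3  21.2 101.1  -0.   73.8] [ 0.566  -0.1101  0.2771] [-1.798e+02 -1.000e-01  9.520e+01] [-0.7  0.2 -0.2] 0.08541883101643905
```

View pics/wrist22.png

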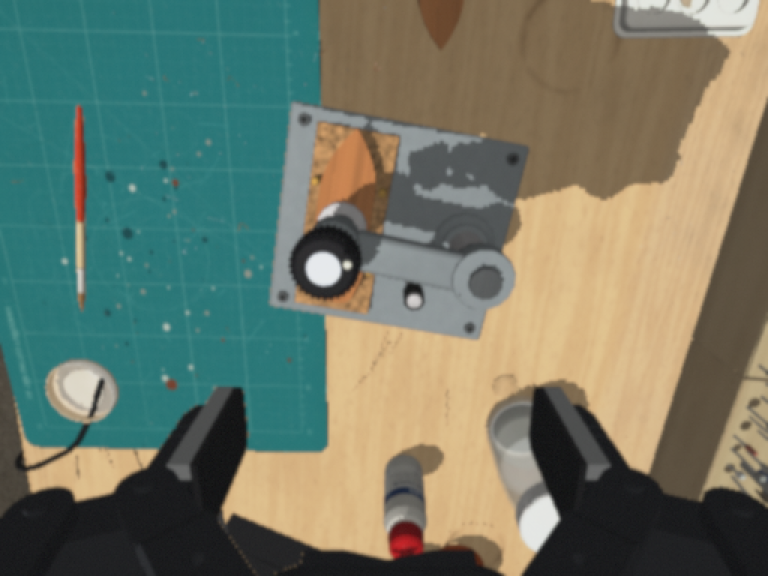

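```bash
python3 - <<'E'
import cv2
a=cv2.imread("pics/wrist22.png")[90:350,260:540];cv2.imwrite("pics/w22c.png",cv2.resize(a,None,fx=2.3,fy=2.3,interpolation=3))
E
```

```text
(no output)
```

View pics/w22c.png

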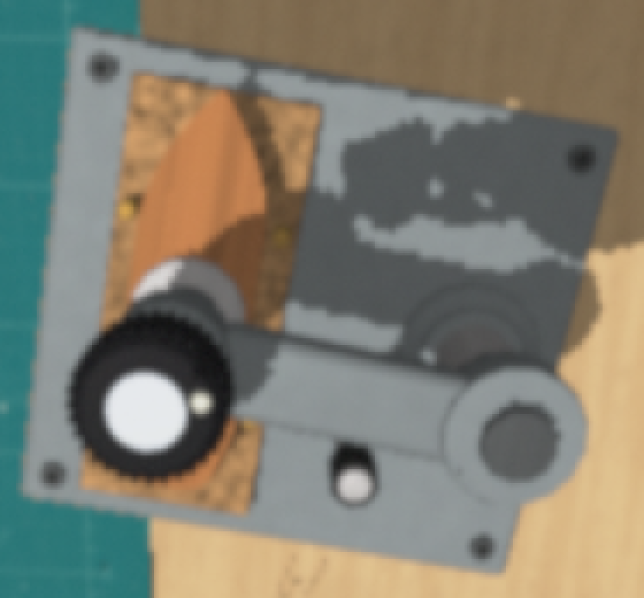

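```bash
python3 - <<'E'
from h import *
from scipy.optimize import least_squares
W=cam("wrist",get_obs())
P=np.array([[58,-21.5,114],[100,0,120],[-32,75,20],[32,75,20],[-32,-75,20],[32,-75,20]])/1e3
u=np.array([[355,487],[517,443],[135,73],[322,103],[82,487],[248,513],[146,410]])/2.3+[260,90]
for kz in(.156,.160,None):
    def pts(v):
        x,y,yaw,a=v[:4];h=kz or v[4]
        k=np.array([.1-.1*np.cos(a),.1*np.sin(a),h]);Q=np.vstack([P,k]);c,s=np.cos(yaw),np.sin(yaw)
        return np.c_[x+c*Q[:,0]-s*Q[:,1],y+s*Q[:,0]+c*Q[:,1],Q[:,2]]
    f=lambda v:(proj(W,pts(v))*1.5-u).ravel()
    r=least_squares(f,[.53,-.115,-.09,0,.16]);print(r.x,np.degrees(r.x[3]));print(r.fun.reshape(-1,2).round(1).tolist())
E
```

```text
[ 0.52978038 -0.11388402 -0.08612873  0.03432641  0.16      ] 1.966758619216927
[[0.1, -1.4], [1.4, 0.9], [-1.6, -1.2], [-0.3, 1.2], [-1.3, -0.1], [0.0, 0.8], [0.8, 0.2]]
[ 0.52984086 -0.11388989 -0.08616108  0.04735097  0.16      ] 2.713010472354266
[[0.2, -1.4], [1.5, 0.9], [-1.5, -1.2], [-0.3, 1.2], [-1.2, -0.1], [0.1, 0.8], [0.5, 0.1]]
[ 0.52992382 -0.11389958 -0.08623675  0.0658353   0.16563993] 3.772084798880864
[[0.3, -1.4], [1.7, 0.9], [-1.4, -1.2], [-0.1, 1.2], [-1.1, -0.1], [0.2, 0.9], [0.0, -0.0]]
```

```bash
python3 - <<'E'
import cv2,numpy as np
a=cv2.resize(cv2.imread("pics/wrist15.png")[60:360,200:440],None,fx=1.65,fy=1.65,interpolation=3)
b=cv2.resize(cv2.imread("pics/wrist8.png")[60:360,200:440],None,fx=1.65,fy=1.65,interpolation=3)
cv2.imwrite("pics/cal.png",np.hstack([a,b]));print(a.shape)
E
```

```text
(495, 396, 3)
```

View pics/cal.png

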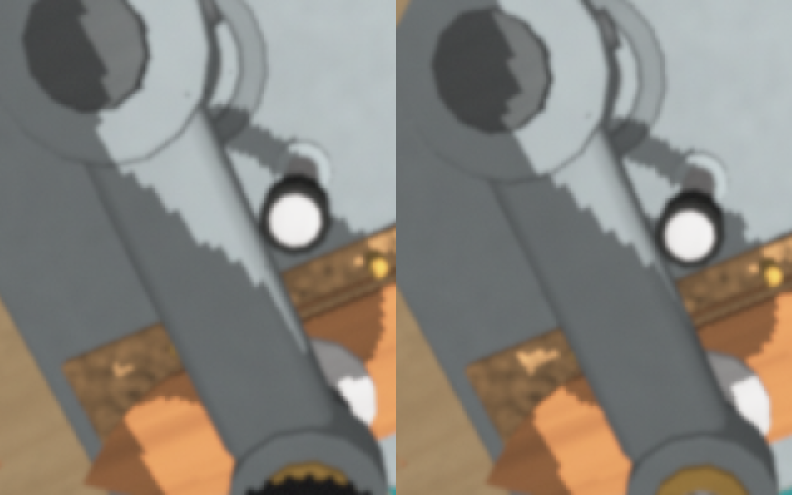

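play_rows:
  commands: "1 4 -30 0 0;1 8 -60 -15 0;1 14 -90 -35 0;1 14 -109 -50 0;1 14 -109 -50 0;1 14 -109 -50 0;1 14 -109 -50 0"

```text
time: 24.32
ee_pos: [0.5781, -0.2189, 0.2306]
tcp_rot: [179.9, 0.0, 95.1]
wrist_force: [0.6, -0.2, 0.7]
opening: 0.0856
```

```bash
python3 snap.py 23 wrist
```

```text
24.3167 [-20.7  14.6  21.   96.3   0.   64.2] [ 0.5781 -0.2189  0.2306] [179.9   0.   95.1] [ 0.6 -0.2  0.7] 0.0856169111937853
```

View pics/wrist23.png

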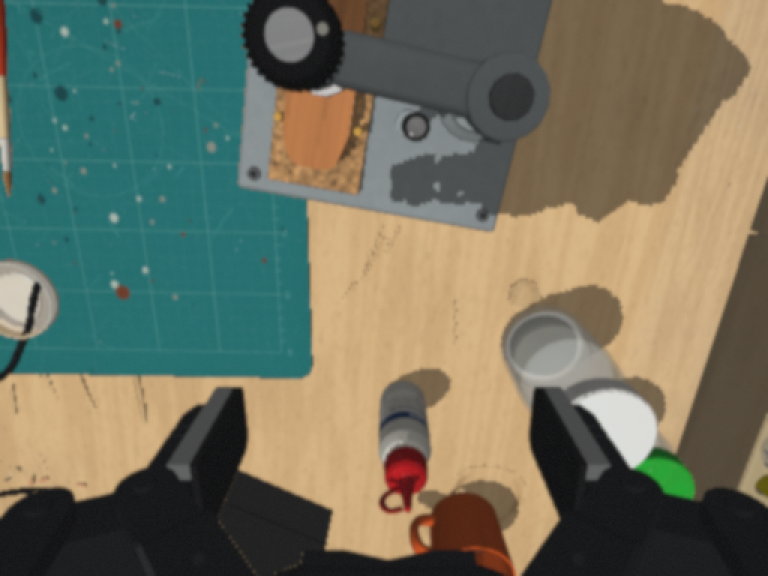

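```bash
python3 - <<'E'
import cv2
a=cv2.imread("pics/wrist23.png")[0:240,230:560];cv2.imwrite("pics/w23c.png",cv2.resize(a,None,fx=2.4,fy=2.4,interpolation=3))
E
```

```text
(no output)
```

View pics/w23c.png

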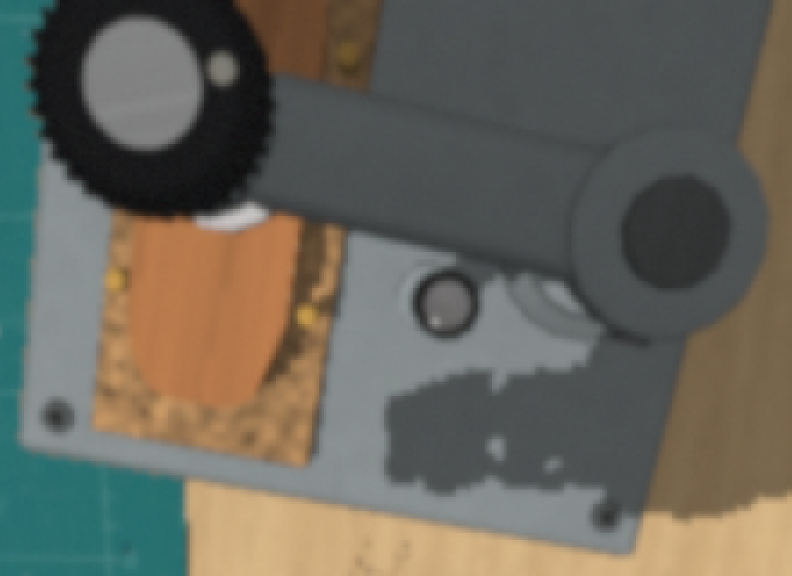

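```bash
python3 - <<'E'
from h import *
from scipy.optimize import least_squares
Cs=[cam("wrist",dict(ee_pos=np.array(p),tcp_rot=np.array(r))) for p,r in (([.566,-.1101,.2771],[-179.8,-.1,95.2]),([.5781,-.2189,.2306],[179.9,0,95.1]),([.425,-.1142,.2053],[180,0,95.1]))]
px={"cap":[(145/2.3+260,411/2.3+90),(142/2.4+230,83/2.4),(637,340)],"dot":[(201/2.3+260,403/2.3+90),(222/2.4+230,69/2.4),(670,334)],
"nut":[(517/2.3+260,443/2.3+90),(676/2.4+230,232/2.4)],"post":[(355/2.3+260,487/2.3+90),(447/2.4+230,303/2.4),(687,363)]}
for k,u in px.items():
    f=lambda p:np.concatenate([proj(C,p)[0]*1.5-np.array(q) for C,q in zip(Cs,u)])
    r=least_squares(f,[.53,-.114,.15]);print(k,r.x.round(4),r.fun.round(1))
E
```

```text
cap [ 0.5304 -0.1099  0.158 ] [-0.3  0.4 -0.4  0.6  0.6 -0.9]
dot [ 0.5434 -0.1064  0.1578] [-0.5 -0.1  0.3  0.1  0.1 -0. ]
nut [ 0.6298 -0.1221  0.1176] [ 0.4  0.1 -0.3 -0. ]
post [ 0.5861 -0.14    0.1135] [-0.4 -1.2  0.2  0.4  0.2  0.5]
```

play_rows:
  commands: "1 -15 30 0 0;1 -30 60 0 0;1 -44 90 0 0;1 -48 109 0 0;1 -48 109 0 0;1 -48 109 -30 0;1 -48 109 -60 0;1 -48 109 -60 0;1 -48 109 -60 0"
  force: 60

```text
time: 25.12
ee_pos: [0.5298, -0.1099, 0.1695]
tcp_rot: [-179.9, -0.0, 95.2]
wrist_force: [0.1, 0.1, 0.8]
opening: 0.0855
```

```bash
python3 snap.py 24 wrist
```

```text
25.1167 [-11.7   3.    1.2  88.2  -0.   73.1] [ 0.5298 -0.1099  0.1695] [-179.9   -0.    95.2] [0.1 0.1 0.8] 0.08549692560751612
```

View pics/wrist24.png

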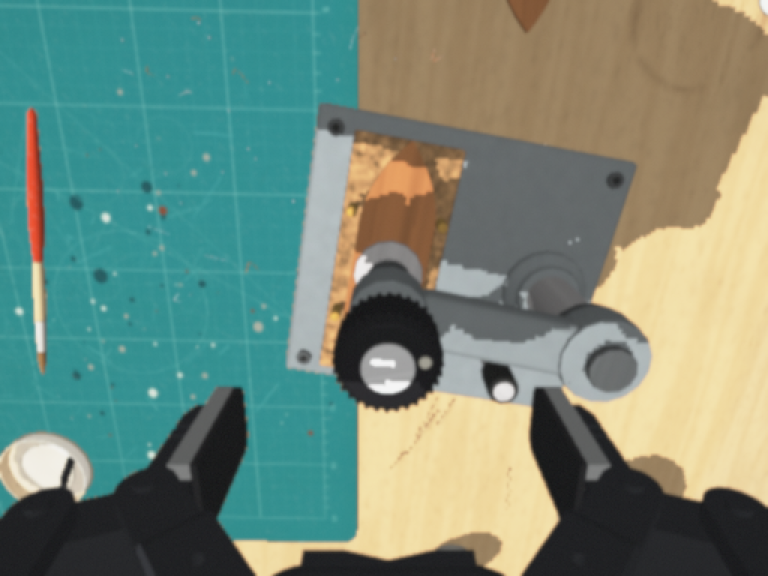

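Centred. Descend and grip.

play_rows:
  commands: "1 0 0 -20 0;1 0 0 -38 0;1 0 0 -44 0;1 0 0 -44 0;0 0 0 -44 0;0 0 0 -44 0;0 0 0 -44 0;0 0 0 -44 0;0 0 0 -44 0;0 0 0 -44 0"

```text
time: 26.0
ee_pos: [0.5299, -0.1106, 0.127]
tcp_rot: [-180.0, 0.0, 95.1]
wrist_force: [-6.6, -0.3, 8.9]
opening: 0.0386
```

```bash
python3 snap.py 25 wrist; python3 -c "
from workcell import *;print(get_obs()['torque'],get_obs()['joint_efforts'])"
```

```text
26.0 [-11.8   3.   -3.6  83.4  -0.   73.1] [ 0.5299 -0.1106  0.127 ] [-180.     0.    95.1] [-6.6 -0.3  8.9] 0.03861676539923058
[-0.01633165  1.39977201  0.00997143] [ 9.15320646e-01 -4.56566620e+01  4.54051852e+01 -2.79531352e+00
  4.58948873e-01  1.73495756e-02]
```

View pics/wrist25.png

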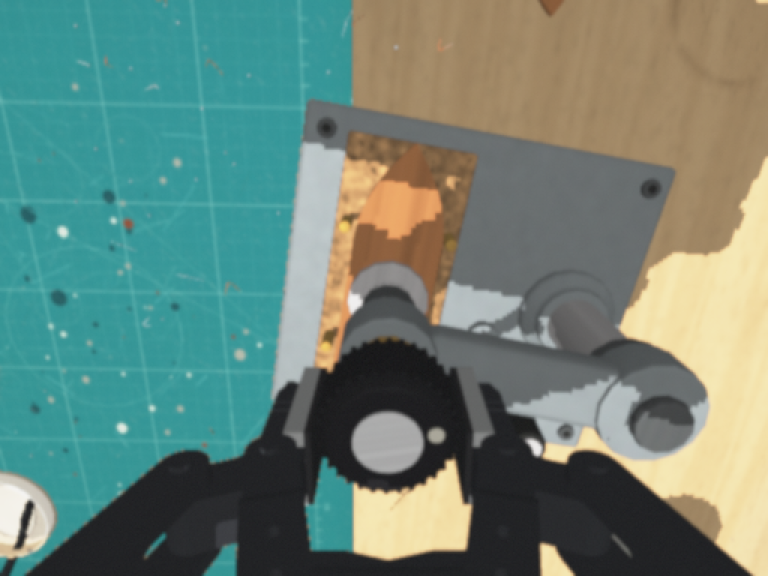

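play_rows:
  commands: "0 0 0 0.15 7;0 0 0 0.3 14;0 0 0 0.45 21;0 0 0 0.6 28;0 0 0 0.8 35;0 0 0 0.95 42;0 0 0 1.1 49;0 0 0 1.25 56;0 0 0 1.4 63;0 0 0 1.55 70"

```text
time: 26.88
ee_pos: [0.531, -0.1097, 0.1285]
tcp_rot: [179.9, 0.1, 165.5]
wrist_force: [-0.4, 5.3, 5.6]
opening: 0.0388
```

play_rows:
  commands: "0 0 0 0.15 7;0 0 0 0.3 14;0 0 0 0.45 21;0 0 0 0.6 28;0 0 0 0.8 35;0 0 0 0.95 42;0 0 0 1.1 49;0 0 0 1.25 56;0 0 0 1.4 63;0 0 0 1.55 70"

```text
time: 27.72
ee_pos: [0.5304, -0.1092, 0.13]
tcp_rot: [180.0, 0.1, -124.5]
wrist_force: [-4.3, 7.0, 7.7]
opening: 0.0387
```

play_rows:
  commands: "0 0 0 0.15 7;0 0 0 0.3 14;0 0 0 0.45 21;0 0 0 0.6 28;0 0 0 0.8 35;0 0 0 0.95 42;0 0 0 1.1 49;0 0 0 1.25 56;0 0 0 1.4 63;0 0 0 1.55 70"

```text
time: 28.55
ee_pos: [0.5289, -0.1101, 0.1314]
tcp_rot: [179.9, 0.1, -54.5]
wrist_force: [-12.5, 2.1, 11.4]
opening: 0.0387
```

play_rows:
  commands: "0 0 0 0.15 7;0 0 0 0.3 14;0 0 0 0.45 20;0 0 -2 0.45 20;0 0 -4 0.45 20;0 0 -5.5 0.45 20;0 0 -6.5 0.45 20;0 0 -6.5 0.45 20"

```text
time: 29.22
ee_pos: [0.5283, -0.113, 0.1318]
tcp_rot: [-179.7, 0.4, -34.7]
wrist_force: [-15.0, 24.4, 13.2]
opening: 0.0388
```

```bash
python3 snap.py 26 wrist; python3 -c "
from workcell import *;print(get_obs()['torque'],get_obs()['joint_efforts'])"
```

```text
29.2167 [ -12.3    3.1   -2.9   84.3    0.4 -157.5] [ 0.5283 -0.113   0.1318] [-179.7    0.4  -34.7] [-15.   24.4  13.2] 0.038818088864283666
[ 4.29485303  2.98932077 -0.01631462] [-10.95669508 -43.36248636  48.40870857  -8.01759034  -4.96390164
  -0.06277537]
```

View pics/wrist26.png

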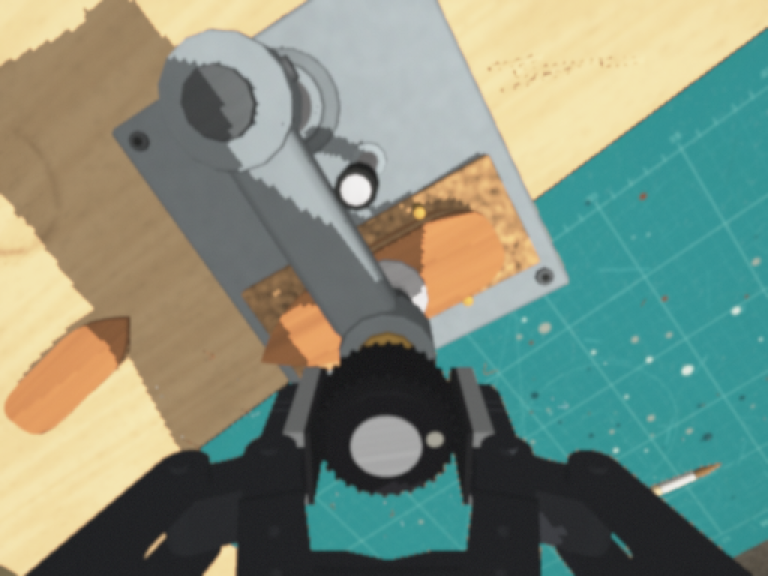

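play_rows:
  commands: "0 -2 0 0 0;0 -2 -1.5 0 0;0 -2 -1.5 0 0"

```text
time: 29.52
ee_pos: [0.528, -0.1134, 0.1318]
tcp_rot: [-179.5, 0.3, -34.7]
wrist_force: [-5.1, 31.1, 10.6]
opening: 0.0389
```

```bash
python3 snap.py 27 wrist;python3 - <<'E'
import cv2,numpy as np
a=cv2.resize(cv2.imread("pics/wrist15.png")[60:360,200:440],None,fx=1.65,fy=1.65,interpolation=3)
b=cv2.resize(cv2.imread("pics/wrist27.png")[60:360,180:420],None,fx=1.65,fy=1.65,interpolation=3)
cv2.imwrite("pics/cal2.png",np.hstack([a,b]))
E
```

```text
29.5167 [ -12.4    2.9   -3.1   84.1    0.6 -157.7] [ 0.528  -0.1134  0.1318] [-179.5    0.3  -34.7] [-5.1 31.1 10.6] 0.03894194940110617
```

View pics/cal2.png

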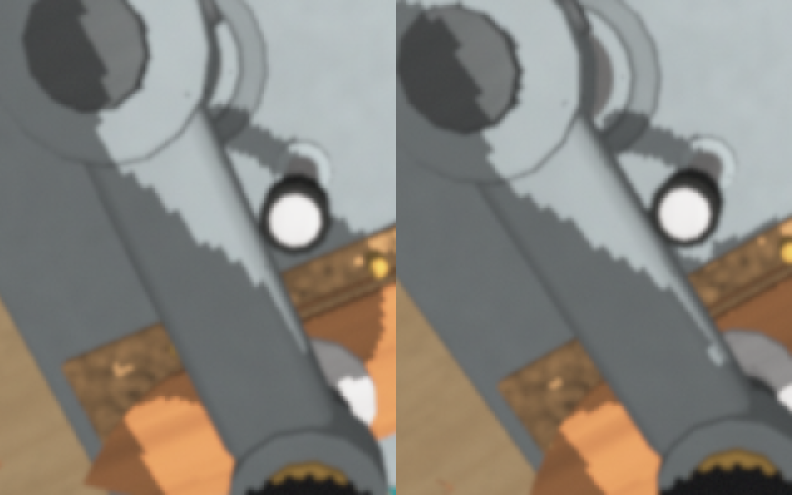

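play_rows:
  commands: "0 -0.5 2.5 0.7 0;0 -0.5 2.5 0.55 -7;0 -0.5 2.5 0.4 -14;0 -0.5 2.5 0.25 -21;0 -0.5 2.5 0.1 -28;0 -0.5 2.5 -0.1 -35;0 -0.5 2.5 -0.25 -42;0 -0.5 2.5 -0.4 -49;0 -0.5 2.5 -0.55 -56;0 -0.5 2.5 -0.7 -63"

```text
time: 30.4
ee_pos: [0.5291, -0.1123, 0.1306]
tcp_rot: [-179.9, 0.4, -98.1]
wrist_force: [6.1, 20.8, 1.3]
opening: 0.0384
```

play_rows:
  commands: "0 0 0 -0.15 -7;0 0 0 -0.3 -14;0 0 0 -0.45 -21;0 0 0 -0.6 -28;0 0 0 -0.8 -35;0 0 0 -0.95 -42;0 0 0 -1.1 -49;0 0 0 -1.25 -56;0 0 0 -1.4 -63;0 0 0 -1.55 -70"

```text
time: 31.23
ee_pos: [0.5303, -0.1132, 0.1292]
tcp_rot: [179.8, 0.3, -168.1]
wrist_force: [11.9, 14.3, -2.3]
opening: 0.0383
```

play_rows:
  commands: "0 0 0 -0.15 -7;0 0 0 -0.3 -14;0 0 0 -0.45 -21;0 0 0 -0.6 -28;0 0 0 -0.8 -35;0 0 0 -0.95 -42;0 0 0 -1.1 -49;0 0 0 -1.25 -56;0 0 0 -1.4 -63;0 0 0 -1.55 -70"

```text
time: 32.07
ee_pos: [0.5297, -0.1145, 0.1276]
tcp_rot: [179.7, 0.0, 121.8]
wrist_force: [8.0, 8.4, -0.0]
opening: 0.0383
```

```bash
python3 snap.py 28 wrist; python3 -c "
from workcell import *;print(get_obs()['torque'],get_obs()['joint_efforts'])"
```

```text
32.0667 [-12.3   2.9  -3.6  83.3   0.2  45.9] [ 0.5297 -0.1145  0.1276] [179.7   0.  121.8] [ 8.   8.4 -0. ] 0.03825474345575966
[ 1.46542647 -1.48322681 -0.02670095] [ -5.12534738 -50.65663934  44.83300209   2.45407619  -2.45256342
  -1.34500433]
```

View pics/wrist28.png

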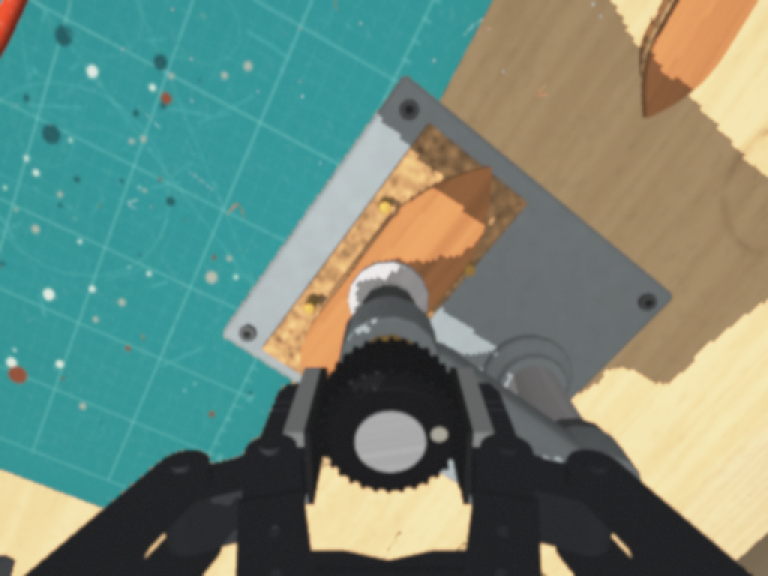

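play_rows:
  commands: "0 0 -1 -0.15 -7;0 0 -1 -0.3 -14;0 0 -1 -0.45 -20;0 0 -1 -0.5 -24;0 0 -1 -0.5 -24"

```text
time: 32.53
ee_pos: [0.5292, -0.1149, 0.1271]
tcp_rot: [179.8, -0.2, 98.0]
wrist_force: [5.1, 12.5, 1.4]
opening: 0.0383
```

```bash
python3 snap.py 29; python3 -c "
from workcell import *;print(get_obs()['torque'],get_obs()['joint_efforts'])"
```

```text
32.5333 [-12.4   2.9  -3.7  83.3   0.3  69.7] [ 0.5292 -0.1149  0.1271] [179.8  -0.2  98. ] [ 5.1 12.5  1.4] 0.03831091845327416
[ 2.23739231 -0.91924976 -0.0631393 ] [ -6.95631847 -49.95382905  45.59689522   1.04962885  -3.35588492
   1.30951378]
```

play_rows:
  commands: "0 0 0 0 -3;0 0 0 -0.1 -6;0 0 0 -0.1 -6"

```text
time: 32.78
ee_pos: [0.5291, -0.1163, 0.1271]
tcp_rot: [179.8, -0.0, 92.0]
wrist_force: [5.3, 4.3, 0.7]
opening: 0.0383
```

```bash
python3 snap.py 30 wrist; python3 -c "
from workcell import *;print(get_obs()['torque'],get_obs()['joint_efforts'])"
```

```text
32.7833 [-12.4   2.9  -3.7  83.3   0.1  75.6] [ 0.5291 -0.1163  0.1271] [179.8  -0.   92. ] [5.3 4.3 0.7] 0.03827036865036865
[ 0.63336236 -0.90667924 -0.02441678] [ -2.74829574 -49.91442204  45.0253129    1.58511076  -1.21781252
   0.39389502]
```

View pics/wrist30.png

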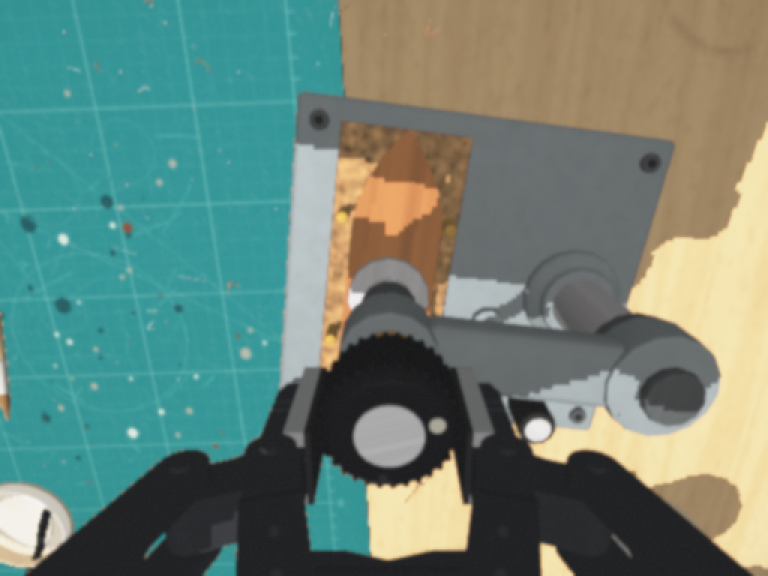

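play_rows:
  commands: "0 0 0 -0.1 -5;0 0 0 -0.2 -10;0 0 0 -0.3 -15;0 0 0 -0.3 -15"

```text
time: 33.17
ee_pos: [0.5277, -0.118, 0.127]
tcp_rot: [180.0, 0.2, 76.8]
wrist_force: [-3.4, -4.8, 5.1]
opening: 0.0383
```

```bash
python3 snap.py 31 wrist; python3 -c "
from workcell import *;print(get_obs()['torque'],get_obs()['joint_efforts'])"
```

```text
33.1667 [-12.5   2.8  -3.7  83.4  -0.2  90.7] [ 0.5277 -0.118   0.127 ] [180.    0.2  76.8] [-3.4 -4.8  5.1] 0.038320103654436444
[-1.19229303  0.85257303 -0.06055892] [  3.31082873 -47.62068987  45.43842316  -1.01184681   1.70191504
   0.65419743]
```

View pics/wrist31.png

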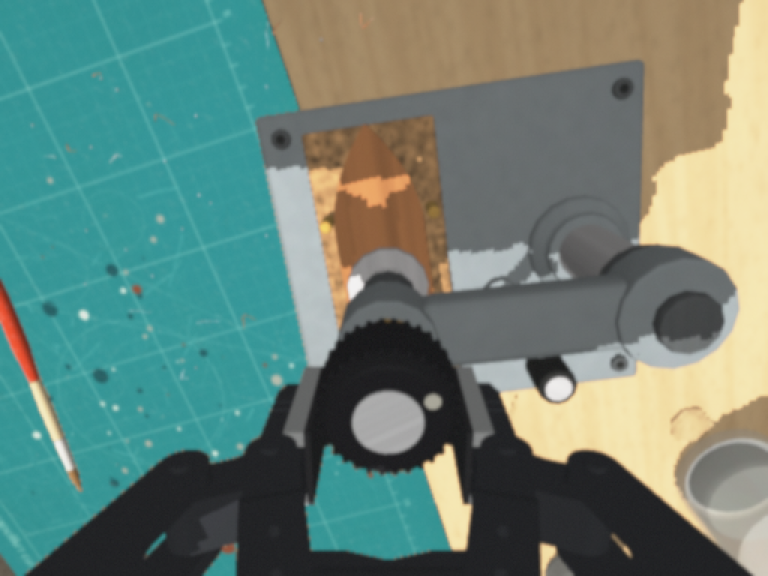

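play_rows:
  commands: "0.9 0 0 0 0;0.9 0 3 0 0;0.9 1 6 0 0;0.9 2 6 0 -7;0.9 2 6 0 -14;0.9 2 6 0 -21;0.9 2 6 0 -28;0.9 2 6 0 -35;0.9 2 6 0 -42;0.9 2 6 0 -49"

```text
time: 34.05
ee_pos: [0.53, -0.1104, 0.1258]
tcp_rot: [-180.0, -0.0, 27.8]
wrist_force: [-0.2, 0.4, 1.0]
opening: 0.0769
```

play_rows:
  commands: "0.9 0 0 0 -7;0.9 0 0 0 -14;0.9 0 0 0 -21;0.9 0 0 0 -23;0.9 0 0 0 -23"

```text
time: 34.47
ee_pos: [0.53, -0.1104, 0.1258]
tcp_rot: [-180.0, -0.0, 5.0]
wrist_force: [0.3, -0.2, -0.7]
opening: 0.0768
```

```bash
python3 snap.py 32 wrist
```

```text
34.4667 [-11.8   3.   -3.7  83.3   0.  163.2] [ 0.53   -0.1104  0.1258] [-180.   -0.    5.] [ 0.3 -0.2 -0.7] 0.07683704799745285
```

View pics/wrist32.png

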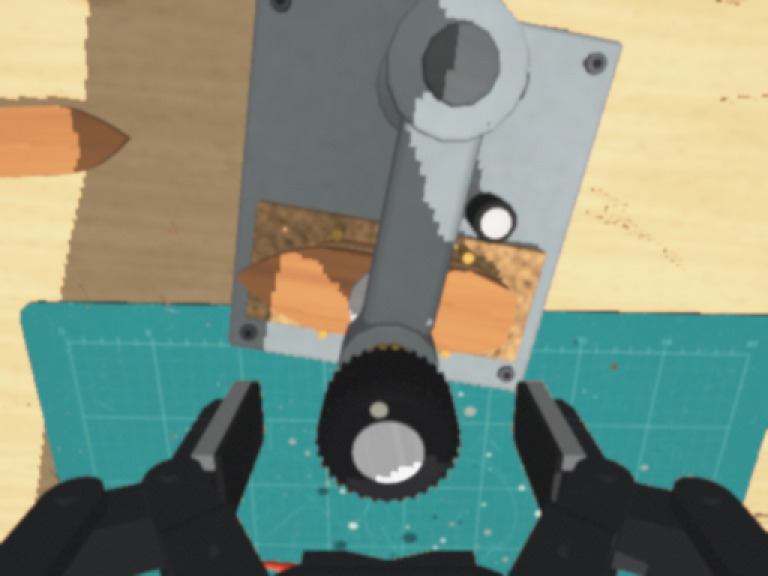

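play_rows:
  commands: "0 0 0 0.5 0;0 0 0 0.5 0;0 0 0 0.5 0;0 0 0 0.5 0;0 0 0 0.5 0;0 0 0 0.5 0;0 0 0 0.65 7;0 0 0 0.8 14;0 0 0 0.95 21;0 0 0 1.1 28"

```text
time: 35.35
ee_pos: [0.5299, -0.1104, 0.1273]
tcp_rot: [-180.0, -0.0, 33.5]
wrist_force: [-1.4, 5.4, 5.0]
opening: 0.0386
```

play_rows:
  commands: "0 0 0 0.15 7;0 0 0 0.3 14;0 0 0 0.45 21;0 0 0 0.6 28;0 0 0 0.8 35;0 0 0 0.95 42;0 0 0 1.1 49;0 0 0 1.25 56;0 0 0 1.4 63;0 0 0 1.55 70"

```text
time: 36.18
ee_pos: [0.5294, -0.1102, 0.1288]
tcp_rot: [-180.0, -0.1, 103.5]
wrist_force: [-4.0, 5.3, 6.7]
opening: 0.0387
```

play_rows:
  commands: "0 0 0 0.15 7;0 0 0 0.3 14;0 0 0 0.45 21;0 0 0 0.6 28;0 0 0 0.8 35;0 0 0 0.95 42;0 0 0 1.1 49;0 0 0 1.25 56;0 0 0 1.4 63;0 0 0 1.55 70"

```text
time: 37.02
ee_pos: [0.5291, -0.1106, 0.1303]
tcp_rot: [180.0, -0.1, 173.5]
wrist_force: [-6.6, 3.8, 6.6]
opening: 0.0383
```

play_rows:
  commands: "0 0 0 0.15 7;0 0 0 0.3 14;0 0 0 0.45 21;0 0 0 0.6 28;0 0 0 0.8 35;0 0 0 0.95 42;0 0 0 1.1 49;0 0 0 1.25 56;0 0 0 1.25 56"

```text
time: 37.77
ee_pos: [0.5292, -0.111, 0.1315]
tcp_rot: [180.0, -0.1, -130.4]
wrist_force: [-5.8, 1.3, 5.3]
opening: 0.0381
```

```bash
python3 snap.py 33 wrist
```

```text
37.7667 [-11.8   2.9  -3.1  84.   -0.  -61.4] [ 0.5292 -0.111   0.1315] [ 1.800e+02 -1.000e-01 -1.304e+02] [-5.8  1.3  5.3] 0.03811512543535202
```

View pics/wrist33.png

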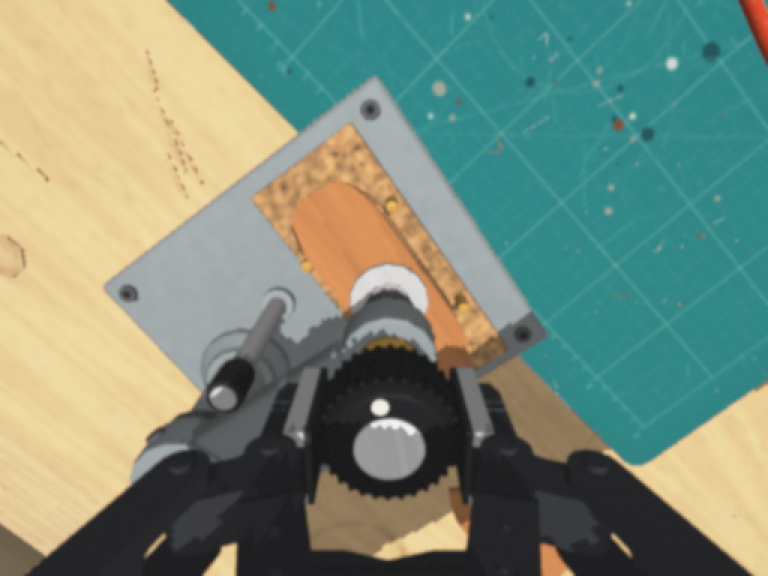

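play_rows:
  commands: "0 -0.3 -2 0.3 0;0 -0.3 -4 0.3 0;0 -0.3 -5.5 0.3 0;0 -0.3 -6 0.3 0;0 -0.3 -6 0.3 0"
  force: 80

```text
time: 38.23
ee_pos: [0.529, -0.1141, 0.1316]
tcp_rot: [179.7, 0.2, -130.8]
wrist_force: [-5.6, 19.0, 5.5]
opening: 0.038
```

```bash
python3 snap.py 34 wrist
```

```text
38.2333 [-12.3   3.1  -3.   84.1   0.3 -61.6] [ 0.529  -0.1141  0.1316] [ 179.7    0.2 -130.8] [-5.6 19.   5.5] 0.03804837891576302
```

View pics/wrist34.png

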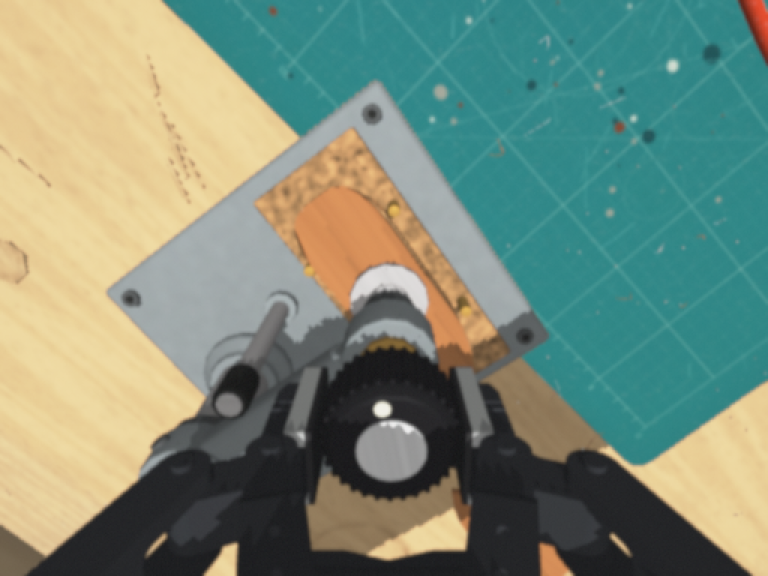

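play_rows:
  commands: "0 -0.3 1 -0.15 -7;0 -0.5 1 -0.3 -14;0 -0.5 1 -0.45 -21;0 -0.5 1 -0.6 -28;0 -0.5 1 -0.8 -35;0 -0.5 1 -0.95 -42;0 -0.5 1 -1.1 -49;0 -0.5 1 -1.25 -56;0 -0.5 1 -1.4 -63;0 -0.5 1 -1.55 -70"

```text
time: 39.12
ee_pos: [0.5287, -0.1134, 0.13]
tcp_rot: [179.8, -0.1, 158.9]
wrist_force: [-2.9, 16.8, 5.3]
opening: 0.0379
```

play_rows:
  commands: "0 0 0 -0.15 -7;0 0 0 -0.3 -14;0 0 0 -0.45 -21;0 0 0 -0.6 -28;0 0 0 -0.8 -35;0 0 0 -0.95 -42;0 0 0 -1.1 -49;0 0 0 -1.25 -56;0 0 0 -1.4 -63;0 0 0 -1.55 -70"

```text
time: 39.95
ee_pos: [0.5292, -0.1131, 0.1286]
tcp_rot: [180.0, -0.3, 88.9]
wrist_force: [-0.6, 18.1, 4.7]
opening: 0.0384
```

play_rows:
  commands: "0 0 0 -0.15 -7;0 0 0 -0.3 -14;0 0 0 -0.45 -21;0 0 0 -0.6 -28;0 0 0 -0.8 -35;0 0 0 -0.95 -42;0 0 0 -1.1 -49;0 0 0 -1.25 -56;0 0 0 -1.4 -63;0 0 0 -1.55 -70"

```text
time: 40.78
ee_pos: [0.5296, -0.1134, 0.1271]
tcp_rot: [-179.8, -0.2, 18.9]
wrist_force: [1.2, 15.8, 4.5]
opening: 0.0386
```

```bash
python3 snap.py 35 wrist; python3 -c "
from workcell import *;print(get_obs()['torque'],get_obs()['joint_efforts'])"
```

```text
40.7833 [-12.2   3.   -3.5  83.5   0.3 148.9] [ 0.5296 -0.1134  0.1271] [-179.8   -0.2   18.9] [ 1.2 15.8  4.5] 0.038551937846465295
[ 3.00147651 -0.21451751 -0.01787032] [ -8.8703084  -48.33319545  46.08983159  -0.93751196  -4.20152709
  -1.34012181]
```

View pics/wrist35.png

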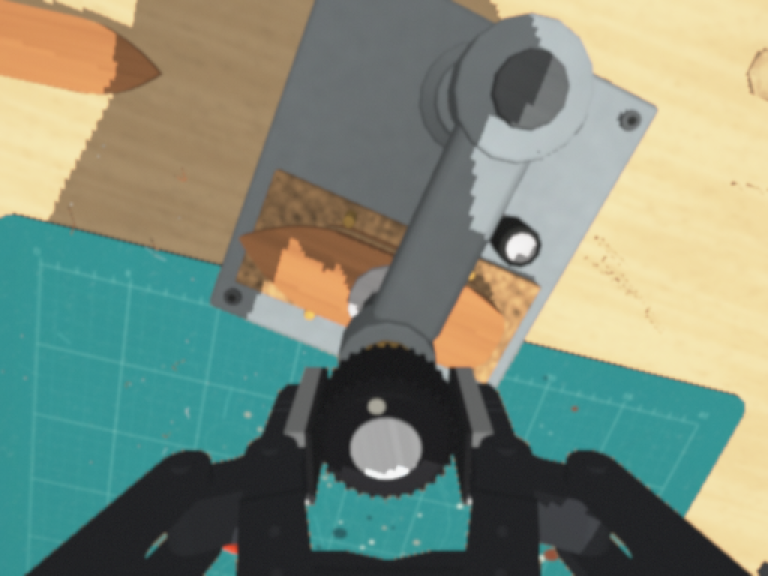

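play_rows:
  commands: "0 0 -1 -0.1 -5;0 0 -1 -0.2 -10;0 0 -1 -0.3 -14;0 0 -1 -0.3 -14"

```text
time: 41.17
ee_pos: [0.5296, -0.1136, 0.1268]
tcp_rot: [-179.7, -0.1, 5.1]
wrist_force: [1.1, 21.0, 4.4]
opening: 0.0378
```

```bash
python3 snap.py 36; python3 -c "
from workcell import *;print(get_obs()['torque'],get_obs()['joint_efforts'])"
```

```text
41.1667 [-12.3   3.   -3.5  83.5   0.4 162.6] [ 0.5296 -0.1136  0.1268] [-1.797e+02 -1.000e-01  5.100e+00] [ 1.1 21.   4.4] 0.037840002828682114
[ 3.6909776  -0.22109785  0.6669767 ] [-11.73084408 -48.22592497  46.31559491  -1.28660414  -5.10409355
   2.13031478]
```

play_rows:
  commands: "0 0 0 0 -4;0 0 0 -0.1 -8;0 0 0 -0.1 -8"

```text
time: 41.42
ee_pos: [0.5272, -0.1135, 0.1266]
tcp_rot: [-179.6, 0.2, -2.9]
wrist_force: [-13.0, 20.3, 11.4]
opening: 0.0379
```

```bash
python3 snap.py 37 wrist; python3 -c "
from workcell import *;print(get_obs()['torque'],get_obs()['joint_efforts'])"
```

```text
41.4167 [-12.3   3.   -3.6  83.7   0.3 170.6] [ 0.5272 -0.1135  0.1266] [-179.6    0.2   -2.9] [-13.   20.3  11.4] 0.037861629818707394
[4.02285121 2.51636528 0.67575036] [-10.0170064  -44.79550481  48.63081694  -6.88089073  -4.6333158
   1.21662319]
```

View pics/wrist37.png

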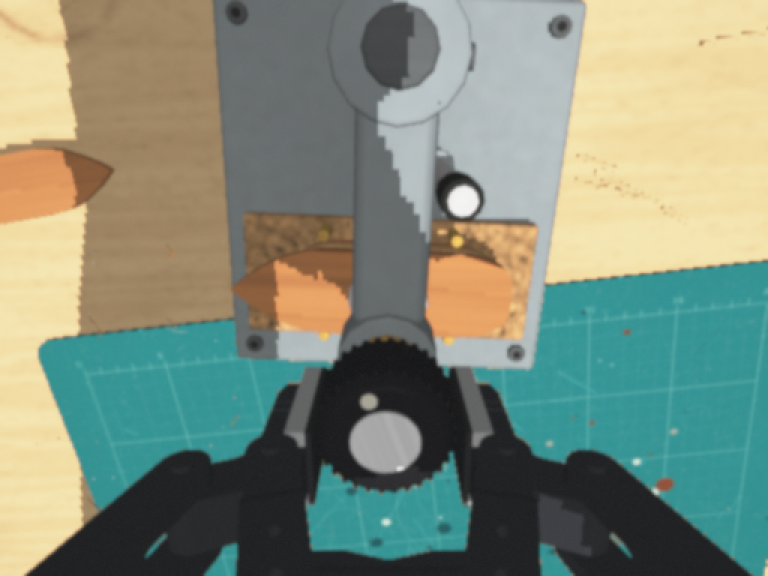

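play_rows:
  commands: "0 0 0 0 2;0 0 0 0 3;0 0 0 0 3"

```text
time: 41.72
ee_pos: [0.5272, -0.1136, 0.1267]
tcp_rot: [-179.6, 0.2, 0.3]
wrist_force: [-11.8, 20.2, 10.8]
opening: 0.0379
```

```bash
python3 snap.py 38; python3 -c "
from workcell import *;print(get_obs()['torque'],get_obs()['joint_efforts'])"
```

```text
41.7167 [-12.3   3.   -3.6  83.7   0.3 167.4] [ 0.5272 -0.1136  0.1267] [-179.6    0.2    0.3] [-11.8  20.2  10.8] 0.03794539036426983
[3.96393281 2.56076322 0.02980635] [ -9.46423709 -44.7612834   48.53049159  -6.86528206  -4.60744321
  -0.24946639]
```

play_rows:
  commands: "0 -1.8 1 0.7 -1;0 -1.8 1.5 0.7 -1.5;0 -1.8 1.5 0.7 -1.5"

```text
time: 41.97
ee_pos: [0.5269, -0.1133, 0.1268]
tcp_rot: [-179.8, 0.1, -1.3]
wrist_force: [-2.1, 12.4, 1.5]
opening: 0.038
```

```bash
python3 snap.py 39; python3 -c "
from workcell import *;print(get_obs()['torque'],get_obs()['joint_efforts'])"
```

```text
41.9667 [-12.2   2.8  -3.8  83.5   0.2 169.1] [ 0.5269 -0.1133  0.1268] [-1.798e+02  1.000e-01 -1.300e+00] [-2.1 12.4  1.5] 0.03800238933240311
[2.61295659 0.51400749 0.01253427] [ -6.44063339 -49.58080888  48.12647939  -1.97547421  -3.39599557
   0.19445156]
```

play_rows:
  commands: "0 0 0 0 -1;0 0 0 0 -2;0 0 0 0 -2"

```text
time: 42.22
ee_pos: [0.527, -0.1132, 0.1268]
tcp_rot: [-179.8, 0.1, -3.2]
wrist_force: [-1.9, 13.2, 1.8]
opening: 0.0378
```

```bash
python3 snap.py 40 wrist; python3 -c "
from workcell import *;print(get_obs()['torque'],get_obs()['joint_efforts'])"
```

```text
42.2167 [-12.2   2.8  -3.8  83.5   0.2 171. ] [ 0.527  -0.1132  0.1268] [-1.798e+02  1.000e-01 -3.200e+00] [-1.9 13.2  1.8] 0.03782093719474082
[2.57712942 0.54595599 1.41436668] [ -7.84482032 -49.40155149  48.20752144  -2.044641    -3.29874203
   1.53284188]
```

play_rows:
  commands: "0 0 -0.5 0 0.5;0 0 -0.5 0 0.9;0 0 -0.5 0 0.9"

```text
time: 42.52
ee_pos: [0.527, -0.1134, 0.1268]
tcp_rot: [-179.7, 0.1, -2.3]
wrist_force: [-1.1, 16.3, 1.3]
opening: 0.0383
```

```bash
python3 -c "
from workcell import *;o=get_obs();print(o['torque'],o['wrist_force'],o['ee_pos'])"
```

```text
[3.11927088 0.53224039 0.10330792] [-1.10821388 16.29716847  1.32763429] [ 0.52695686 -0.11339694  0.12677612]
```

play_rows:
  commands: "0.55 0 0 0 0;0.7 0 0 0 0;0.8 0 1 0 0;0.9 0 2 0 0;0.9 0 2.5 0 0;0.9 0 2.5 0 0"

```text
time: 43.02
ee_pos: [0.5273, -0.1135, 0.1273]
tcp_rot: [180.0, -0.0, -2.5]
wrist_force: [0.2, -0.7, -0.7]
opening: 0.0769
```

play_rows:
  commands: "0.9 0 0 20 0;0.9 0 0 50 0;0.9 0 0 85 0;0.9 0 0 110 0;0.9 0 0 110 0;0.9 0 0 110 0"

```text
time: 43.52
ee_pos: [0.528, -0.1137, 0.2388]
tcp_rot: [180.0, -0.2, -2.5]
wrist_force: [-0.3, -0.4, -1.4]
opening: 0.0769
```

```bash
python3 snap.py 41 wrist;python3 - <<'E'
import cv2
a=cv2.imread("pics/wrist41.png")[0:420,150:600];cv2.imwrite("pics/w41c.png",cv2.resize(a,None,fx=1.4,fy=1.4,interpolation=3))
E
```

```text
43.5167 [-12.1   3.6   9.5  95.7  -0.  170.4] [ 0.528  -0.1137  0.2388] [180.   -0.2  -2.5] [-0.3 -0.4 -1.4] 0.07691890725694678
```

View pics/w41c.png

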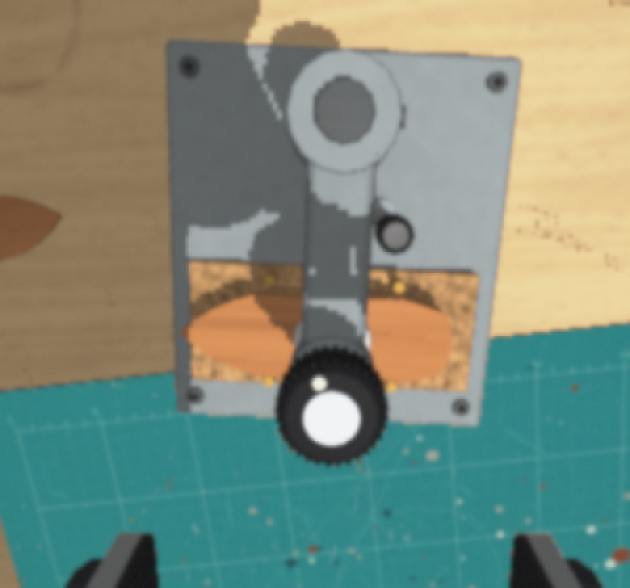

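```bash
python3 - <<'E'
from h import *
W=cam("wrist",get_obs())
def ray(u,z):
    c,A,e=W;u=np.array(u)/1.4+[150,0];d=A@np.array([(u[0]/1.5-c['cx'])/c['fx'],(u[1]/1.5-c['cy'])/c['fy'],1]);return e+d*(z-e[2])/d[2]
n=ray((344,110),.119);k=ray((331,418),.159);p=ray((395,232),.1135)
b=[ray(q,.02) for q in((189,262),(478,272),(185,380),(465,398))]
print(n,k,p);print("bed y axis",[np.degrees(np.arctan2(*(v[1::-1]))) for v in(b[0]-b[1],b[2]-b[3])],np.mean(b,0))
v=k-n;print("arm dir",np.degrees(np.arctan2(v[1],v[0])),np.hypot(*v[:2]))
v=p-n;print("yaw from post",np.degrees(np.arctan2(v[1],v[0]))+360-207.1, np.hypot(*v[:2]))
E
```

```text
[ 0.62862994 -0.12219703  0.119     ] [ 0.53020151 -0.11348295  0.159     ] [ 0.58613984 -0.13971848  0.1135    ]
bed y axis [np.float64(85.58989325451896), np.float64(83.67583598214514)] [ 0.52805855 -0.11246086  0.02      ]
arm dir 174.94067427990575 0.09881340987866692
yaw from post -4.690441714361782 0.045960960062799365
```

play_rows:
  commands: "0.9 -30 0 10 0;0.9 -65 0 20 0;0.9 -100 0 30 0;0.9 -135 0 30 0;0.9 -150 0 30 0;0.9 -150 0 30 0;0.9 -150 0 30 0"

```text
time: 44.15
ee_pos: [0.3768, -0.1134, 0.2666]
tcp_rot: [180.0, 0.0, -2.5]
wrist_force: [-0.1, -0.6, -1.0]
opening: 0.0764
```

```bash
python3 snap.py 42 scene
```

```text
44.15 [-16.8 -15.2  -4.6 100.5  -0.  165.8] [ 0.3768 -0.1134  0.2666] [180.    0.   -2.5] [-0.1 -0.6 -1. ] 0.07637496015546165
```

View pics/scene42.png

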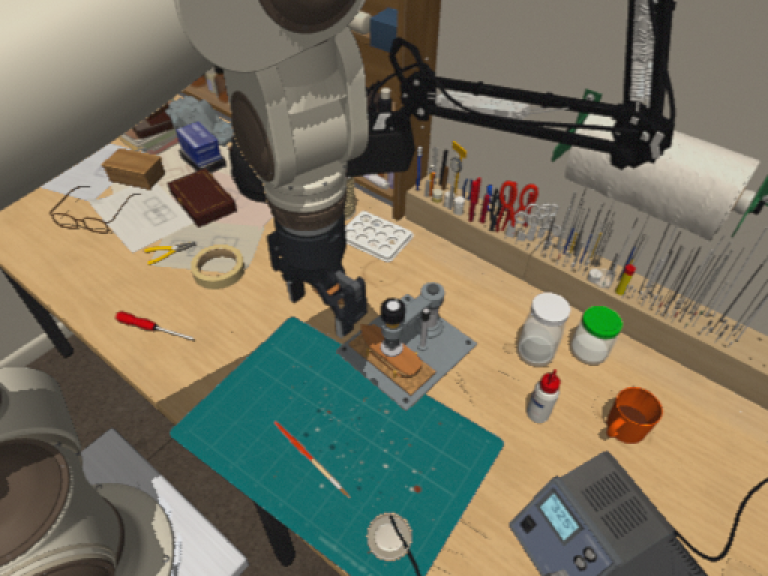

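The view shows the arm closed over the hull at (400,340), the hull between its dowels, and the tape, bottle and jar where they were. Handing in.

```bash
python3 -c "
from workcell import *
print(job_done())"
```

```text
the job is handed in; nothing more can be done
None
```

I swung the press arm onto its stop, screwed the knob clockwise over several regrips until it hit a hard stop, let go and backed the gripper clear. The job was handed in at about 44 s.

**A correction along the way:** when I first tightened the knob fully, the twist against its stop pushed the press arm about 2° open again. I unscrewed it about 4 rad, pushed the arm back onto its stop and tightened it again. On the second attempt the jaws bore against the opening direction. I also eased off the twist before releasing.

**Last checks:**
- **Press arm:** it measures within about 0.5° of closed.
- **Knob:** it was hard against its stop (1.4 N m), then backed off by about 1° before release.
- **Hull:** it lies between its dowels with the foot on the deck.
- **Other items:** the glue bottle, jar and tape look unmoved in the scene picture.

**What disagreed:** two readings do not fit an end of travel at 12.2 rad.
- **Knob height:** at the end it was about 3 mm higher than "14 mm of free thread" suggests.
- **Starting angle:** the first pictures suggested the knob began near 0, while the roughly 8.7 rad of turning means it began near 3.5.

I relied on the hard stop and on the foot's spring appearing compressed by about 4 mm. That compression is only a rough reading from the pictures.

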